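# Set out the gauge stand and hang the key gauges

### The arm

A 6-joint arm with a two-finger parallel gripper is mounted at the origin on a cart in front of the work surface, level with it; the furniture and walls round the work are solid. World frame = base frame: x ahead of the robot, y to its left, z up, the work surface at z = 0. Lengths are in m, angles in rad, forces in N, time in s.
With the tool pointing down it reaches from about 0.3 to 0.875 m from the base axis. Payload 6.4 kg.
Tool frame: the origin (TCP) lies midway between the tips of the shut fingers; the grasp point (between the pads) lies 19 mm behind it; z points along the fingers, y is the direction in which the jaws open and shut (so a half turn about z gives the same grasp; the last joint's range is limited). The gripper opens to 88 mm and grips with 3 to 60 N. Pads are 18 mm wide; open, the fingers measure 123 mm over their backs; the gripper's body (75 mm by 187 mm) begins 45 mm behind the grasp point.
Start: joints at [1.069, 0.181, 1.607, -0, 1.354, -0.206], TCP at [0.168, 0.55, 0.239] pointing down, gripper open.
Joint ranges: [-2.99, 2.99], [-0.89, 2.07], [0.3, 2.58], [-1.14, 4.28], [0, 2.63], [-3.12, 3.12]. Speed limits (rad/s): [2.57, 2.57, 3.01, 3.14, 3.14, 3.14].

### API

Orientations are given as a 3x3 rotation matrix whose columns are the frame's x, y, z axes.
In Python, from cell import ctrl gives the robot as it stands. The module is installed in compiled form; this text tells all that it offers.
- The arm moves only by the tool arm_command, never from a script. Its argument "series" is a list of rows, each a list of 2 entries, a list of its own where there are three numbers: the shift along the tool's x, y, z in mm, then the turn, a rotation vector about the tool's x, y, z in rad. In form: [[[tx, ty, tz], [rx, ry, rz]], ...]. A call has 1 to 5 rows; each row is the pose to reach, as a shift and turn from the pose commanded when the call began, along the tool's axes at that moment; what a row does not reach only later rows make up. A row lasts 1/10 s, in which the tool goes at most 50 mm and 8.59 degrees, less where a joint would pass 70% of its speed; a pose out of reach is approached as far as the arm can. A call with a gripper value outside its range is refused whole. "fingers" is the finger opening in mm, from 0 to 88.1, set as the call begins (left out, the last holds). The fingers move at their own pace and stop on an object; the grip force is fixed at half the most. Time passes only in rows, so rows that repeat a pose let the fingers close. It gives the time, the measured TCP pose, the force and the opening at its end, in the units of the state.
- ctrl.get_state(): the state, without advancing time (a new reading comes with each control period).
- ctrl.capture(name): name is "scene" or "top" or "wrist"; returns a dict with "img" (384x512x3 uint8, red, green, blue), "intrinsics" (3x3 intrinsics, pixels), "camera_from_world" (4x4, takes a point from world to camera coordinates); the wrist camera has in their place "T_tool_cam" (4x4, takes a point from camera to tool coordinates, whose origin is the TCP and whose axes are the flange's). Camera axes: x right, y down, z forward; pixel columns grow to the right and rows downward; lengths in m; the calibration is good to about 2 mm. A picture is of the moment at which its call begins: read the wrist's pose just before it. There is no depth.
- ctrl.hand_in(): hands the job in, once; it reports no verdict.
Trained networks look in the newest picture that a camera, given by its name, has taken for a name from the list of things; names that differ only in an ending like _2 or _b are one class to them, and where a whole thing is asked for, a point or a joint stands for the part that bears it (a point fixed in the world has none). Each returns a list of dicts, best first, with "p" (0 to 1); they miss things now and then, are a little off and sometimes report something else, mostly with a low value. They report only what shows in the picture. A call takes as long as a camera call.
- ctrl.outline_of(camera, query): "pixels" (384x512 bool, what is visible of it) and "bbox" ([left, top, width, height] in pixels, round what is visible of it).
- ctrl.mark_of(camera, query): "uv" ([column, row] in pixels: a listed point, or the origin of a listed thing).
The state is a dict: "clock": time; "qpos": joint angles; "joint_velocities": joint speeds; "effort": joint torques, N m; "tcp_pos": TCP position; "orientation": TCP orientation; "contact_force": force on the tool from outside, world axes, zero at the start; "ft_torque": the same for the moment, N m; "width": opening from 0.0 (shut) to 1.0 (fully open).
Only numpy, scipy, OpenCV 4.12 (cv2) and the standard library are available. Lean on these libraries where they do the work, as an engineer would, in place of code of your own. Each camera call takes 0.05 s, during which the arm holds its last target. There are 200 camera calls.

### The job

Get the gauge stand ready for the counter: turn its lock knob free, draw the carriage fully forward to its stop and turn the knob fully back to lock it there, and only then pull the folded-up hook bar forward by its ball lever until it snaps down. Then take every gauge out of the wooden block and hang it by its hole on a hook of its own, graduated face outward (away from the stand's post), leaving the stand locked with its hooks down and the other things on the counter where they are.

Things in the scene. Friction and masses are not known exactly. Their poses are not given: they have to be found in the camera images.
- stand_rail: gauge stand's aluminium rail with black end caps, 262 x 62 x 20 mm (end caps 34 mm high), fixed to the counter. Origin: underside at y centre; the stand's front is -x. A steel carriage slides on it, with a knob at its front end and a post at its rear that carries the hook bar 0.168 m above the counter.
- carriage (a joint): slide of the carriage along the rail, towards the rail's -x: 0 = pushed back (start), 0.08 m = fully forward at its stop. Cannot move while the knob is locked (a pin in a hole of the rail, one hole at each end of the travel: it locks only there). Freed, it slides with 2 to 3 N, pulled by the knob for instance. Its deck is 41 mm above the counter.
- lock_knob (a joint): turn of the lock knob about the vertical: 0 = locked, grip bar in line with the rail; grows counter-clockwise seen from above; 1.4 rad = fully free. The pin leaves the hole at about 0.95 rad, so turn it right to the end. Stiff by about 0.05 N m, stays where left.
- knob_grip (a point): centre of the knob's black grip bar, on the turning axis, 67 mm above the counter; bar 58 mm long, 15 mm thick, 24 mm high (from 12 mm below this point to 10 mm above).
- hook_bar (a joint): turn of the hook bar about its level spindle (16 mm rod along the rail's y, 0.168 m above the counter): 0 = folded up (hooks and lever straight up), 1.5 rad = down (they point to the rail's -x). Springs hold it at either stop; pulled past 0.75 rad it snaps on by itself. About 5 N at the ball.
- bar_ball (a point): centre of the black ball (25 mm) on the end of the hook bar's lever, 80 mm from the spindle's axis; lever is an 8 mm rod at the right (-y) end of the bar, 54 mm beyond hook 4.
- hook_1 (a point): point on the wire's axis near the tip of hook 1 (1 to 4 from the left, +y), 80 mm from the spindle's axis. 7 mm round wire, straight for 85 mm from that axis; with the bar down its end turns up to 13 mm above the wire's axis, and the hooks, 76 mm apart, point to the rail's -x rising 4 degrees (0.07 rad) from the spindle 0.168 m above the counter
- hook_2 (a point): point on the wire's axis near the tip of hook 2 (1 to 4 from the left, +y), 80 mm from the spindle's axis. 7 mm round wire, straight for 85 mm from that axis; with the bar down its end turns up to 13 mm above the wire's axis, and the hooks, 76 mm apart, point to the rail's -x rising 4 degrees (0.07 rad) from the spindle 0.168 m above the counter
- hook_3 (a point): point on the wire's axis near the tip of hook 3 (1 to 4 from the left, +y), 80 mm from the spindle's axis. 7 mm round wire, straight for 85 mm from that axis; with the bar down its end turns up to 13 mm above the wire's axis, and the hooks, 76 mm apart, point to the rail's -x rising 4 degrees (0.07 rad) from the spindle 0.168 m above the counter
- hook_4 (a point): point on the wire's axis near the tip of hook 4 (1 to 4 from the left, +y), 80 mm from the spindle's axis. 7 mm round wire, straight for 85 mm from that axis; with the bar down its end turns up to 13 mm above the wire's axis, and the hooks, 76 mm apart, point to the rail's -x rising 4 degrees (0.07 rad) from the spindle 0.168 m above the counter
- gauge_block: wooden block on the thin dark mat (top 4 mm above the counter), 126 x 142 x 34 mm (0.9 kg, loose) with four slots, 26 mm deep, 66 mm apart in its x and in its y, in which the gauges stand upright, faces to the block's +x or -x. Origin: centre of the underside.
- gauge_a: key gauge, a flat plate standing upright: 58 wide (y), 150 tall (z); bare metal 6 thick (x), black grip 12 thick at z 112 to 150. Hanging hole along x under the grip: 26 wide, z 80 to 112, upper corners sloped 45 deg to a top 8 wide. Origin: centre of bottom edge. Marked face (white panel, black graduations; white strip on the grip) looks to its own -x, the back is bare. 0.1 kg. May be absent. (mm)
- gauge_b: key gauge, a flat plate standing upright: 58 wide (y), 150 tall (z); bare metal 6 thick (x), black grip 12 thick at z 112 to 150. Hanging hole along x under the grip: 26 wide, z 80 to 112, upper corners sloped 45 deg to a top 8 wide. Origin: centre of bottom edge. Marked face (white panel, black graduations; white strip on the grip) looks to its own -x, the back is bare. 0.1 kg. May be absent. (mm)
- gauge_c: key gauge, a flat plate standing upright: 58 wide (y), 150 tall (z); bare metal 6 thick (x), black grip 12 thick at z 112 to 150. Hanging hole along x under the grip: 26 wide, z 80 to 112, upper corners sloped 45 deg to a top 8 wide. Origin: centre of bottom edge. Marked face (white panel, black graduations; white strip on the grip) looks to its own -x, the back is bare. 0.1 kg. May be absent. (mm)
- gauge_d: key gauge, a flat plate standing upright: 58 wide (y), 150 tall (z); bare metal 6 thick (x), black grip 12 thick at z 112 to 150. Hanging hole along x under the grip: 26 wide, z 80 to 112, upper corners sloped 45 deg to a top 8 wide. Origin: centre of bottom edge. Marked face (white panel, black graduations; white strip on the grip) looks to its own -x, the back is bare. 0.1 kg. May be absent. (mm)
- gauge_a_eye (a point): centre of the top edge of gauge_a's hanging hole, 112 mm above its bottom edge; rests on the wire when hung
- gauge_b_eye (a point): centre of the top edge of gauge_b's hanging hole, 112 mm above its bottom edge; rests on the wire when hung
- gauge_c_eye (a point): centre of the top edge of gauge_c's hanging hole, 112 mm above its bottom edge; rests on the wire when hung
- gauge_d_eye (a point): centre of the top edge of gauge_d's hanging hole, 112 mm above its bottom edge; rests on the wire when hung
- mug: white mug with handle, 78 x 110 x 97 mm, bystander; origin: centre of underside.
- padlock: brass padlock lying flat, 42 x 67 x 17 mm, bystander; origin: centre of underside.
- pliers: pliers lying flat, 176 x 68 x 11 mm, bystander; origin: centre of underside.
- tape: roll of brown tape lying flat, 91 mm across, 24 mm high, bystander; origin: centre of underside.
- screwdriver: yellow screwdriver, 144 x 24 x 25 mm, bystander; origin: centre of underside.

How it is judged:
By the outcome, as a careful person would: the job done as asked, in the order asked, and still so for the second after the job is handed in, with the robot touching nothing.
Of gauge_a, gauge_b, gauge_c, gauge_d only 3 to 4 are there at a start; the rules pass over those that are not, and their reading is None.
At some moment in a run one of gauge_block may be knocked a few centimetres aside while the robot is not near it.
It also fails if it takes over 210 s, if anything falls off the work surface, if the arm or the gripper's body presses on something with over 40 N, if the wrist force passes 120 N, or if a joint passes its speed limit or range.

## Working session

There is one attempt and no reset: what is moved stays moved. The work goes in short steps, Python scripts to look and compute and a tool call to move; the robot and the scene stay as the last step left them, time stands still between calls to the robot, and variables do not carry over. Pictures are saved under pics/ and viewed, on a budget of 14 in all, crops included, one or two more only if the job needs it, and the job is handed in when it is done.

Besides the shell and the picture viewer there is one more tool, called after "Emit:" as name([rows], argument=value, ...), one row to a line, values as JSON. arm_command: Moves the arm, as the interface text tells. Its arguments: {"type":"object","properties":{"series":{"type":"array"},"fingers":{"type":"number"}},"required":["series"]}

```bash
mkdir -p pics; cat > h.py <<'E'
import numpy as np, cv2
from cell import ctrl
def cap(n,save=None):
    s=ctrl.get_state(); c=ctrl.capture(n); K=np.array(c["intrinsics"])
    if n=="wrist":
        T=np.eye(4);T[:3,:3]=s["orientation"];T[:3,3]=s["tcp_pos"]
        W=np.linalg.inv(T@np.array(c["T_tool_cam"]))
    else: W=np.array(c["camera_from_world"])
    if save: cv2.imwrite("pics/"+save+".png",cv2.cvtColor(c["img"],cv2.COLOR_RGB2BGR))
    return c["img"],K,W
def proj(K,W,p):
    q=W[:3,:3]@np.array(p,float)+W[:3,3]; q=K@q; return q[:2]/q[2]
def onz(K,W,uv,z):
    C=np.linalg.inv(W); d=C[:3,:3]@np.linalg.inv(K)@np.array([uv[0],uv[1],1.]); o=C[:3,3]
    return o+d*(z-o[2])/d[2]
def tri(obs): # [(K,W,uv)]
    A=[];b=[]
    for K,W,uv in obs:
        C=np.linalg.inv(W); d=C[:3,:3]@np.linalg.inv(K)@np.array([uv[0],uv[1],1.]); d/=np.linalg.norm(d)
        P=np.eye(3)-np.outer(d,d); A.append(P); b.append(P@C[:3,3])
    return np.linalg.lstsq(np.vstack(A),np.hstack(b),rcond=None)[0]
def st():
    s=ctrl.get_state(); print("t",round(s["clock"],2),"tcp",np.round(s["tcp_pos"],4),"F",np.round(s["contact_force"],1),"w",round(s["width"]*88.1,1)); print(np.round(s["orientation"],3).tolist(),np.round(s["qpos"],2)); return s
def move(p,R): # shift mm & rotvec in the tool frame
    from scipy.spatial.transform import Rotation as Ro
    s=ctrl.get_state(); R0=np.array(s["orientation"])
    print("shift",np.round(R0.T@(np.array(p)-s["tcp_pos"])*1000,1),"rot",np.round(Ro.from_matrix(R0.T@np.array(R)).as_rotvec(),3))
E
python3 - <<'E'
from h import *
st()
for n in ("scene","top"):
    im,K,W=cap(n,n+"0"); print(n,"cam",np.round(np.linalg.inv(W)[:3,3],3))
    for q,z in [("stand_rail",0),("knob_grip",.067),("bar_ball",.248),("hook_1",.248),("gauge_block",.004),("gauge_a",.012),("gauge_a_eye",.124),("mug",0),("padlock",0),("pliers",0),("tape",0),("screwdriver",0)]:
        for m in ctrl.mark_of(n,q)[:5]:
            if m["p"]>.3: print(n,q,round(m["p"],2),np.round(m["uv"]),np.round(onz(K,W,m["uv"],z),3)[:2])
E
```

```text
t 0.0 tcp [0.1673 0.5496 0.2378] F [ 0.7 -1.2  0.1] w 87.9
[[-0.957, 0.291, -0.001], [0.291, 0.957, -0.002], [0.0, -0.002, -1.0]] [ 1.07  0.18  1.61 -0.    1.35 -0.21]
scene cam [ 0.167 -0.713  1.085]
scene stand_rail 0.7 [287. 245.] [ 0.529 -0.111]
scene knob_grip 0.65 [281. 234.] [ 0.509 -0.103]
scene bar_ball 0.78 [356. 228.] [ 0.629 -0.282]
scene hook_1 0.8 [326. 195.] [ 0.616 -0.155]
scene hook_1 0.66 [295. 155.] [0.618 0.021]
scene hook_1 0.65 [342. 209.] [ 0.63  -0.215]
scene hook_1 0.61 [309. 175.] [ 0.612 -0.07 ]
scene gauge_block 0.59 [244. 190.] [0.497 0.161]
scene gauge_a 0.85 [240. 196.] [0.473 0.136]
scene gauge_a 0.64 [328. 193.] [0.754 0.009]
scene gauge_a 0.59 [232. 185.] [0.467 0.197]
scene gauge_a_eye 0.59 [247. 155.] [0.535 0.203]
scene mug 0.57 [332. 335.] [ 0.502 -0.422]
scene padlock 0.74 [294. 343.] [ 0.398 -0.395]
scene padlock 0.53 [310. 176.] [0.748 0.116]
scene padlock 0.48 [274. 208.] [0.558 0.043]
scene pliers 0.95 [300. 305.] [ 0.464 -0.308]
scene tape 0.58 [274. 209.] [0.556 0.037]
scene screwdriver 0.53 [215. 139.] [0.507 0.466]
top cam [0.293 0.091 1.221]
top stand_rail 0.78 [297. 186.] [ 0.538 -0.117]
top knob_grip 0.65 [300. 189.] [ 0.511 -0.11 ]
top bar_ball 0.79 [344. 116.] [ 0.641 -0.273]
top hook_1 0.98 [326. 125.] [ 0.63  -0.216]
top hook_1 0.85 [278. 142.] [ 0.627 -0.067]
top hook_1 0.84 [302. 135.] [ 0.624 -0.139]
top hook_1 0.83 [254. 155.] [0.612 0.008]
top gauge_block 0.66 [225. 221.] [0.501 0.158]
top gauge_a 0.64 [208. 213.] [0.544 0.202]
top gauge_a 0.56 [216. 236.] [0.461 0.2  ]
top gauge_a 0.54 [233. 234.] [0.452 0.145]
top gauge_a_eye 0.61 [205. 209.] [0.536 0.198]
top mug 0.72 [277. 147.] [ 0.696 -0.097]
top mug 0.7 [378. 169.] [ 0.501 -0.406]
top padlock 0.68 [388. 198.] [ 0.395 -0.398]
top pliers 0.77 [356. 187.] [ 0.466 -0.307]
top tape 0.61 [255. 191.] [0.567 0.027]
top screwdriver 0.62 [140. 241.] [0.532 0.448]
```

```bash
python3 - <<'E'
import cv2,numpy as np
a=cv2.imread("pics/scene0.png")[90:370,170:430];b=cv2.imread("pics/top0.png")[80:290,120:420]
a=cv2.resize(a,None,fx=2.14,fy=2.14,interpolation=3);b=cv2.resize(b,None,fx=2.65,fy=2.65,interpolation=3)
cv2.imwrite("pics/a0.png",a);cv2.imwrite("pics/b0.png",b)
E
```

```text
(no output)
```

View pics/a0.png

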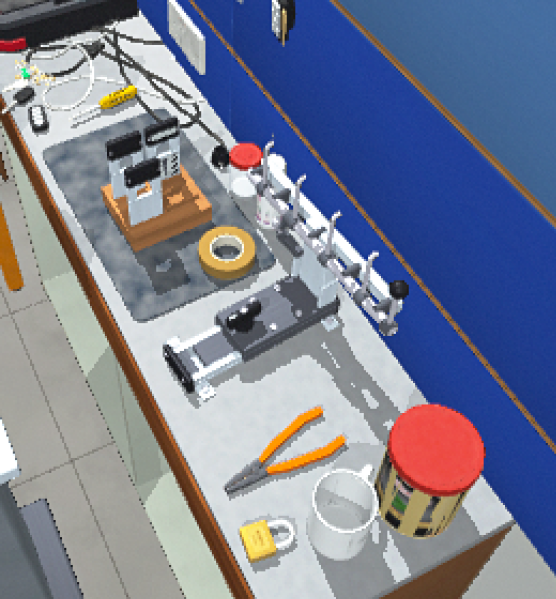

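View pics/b0.png

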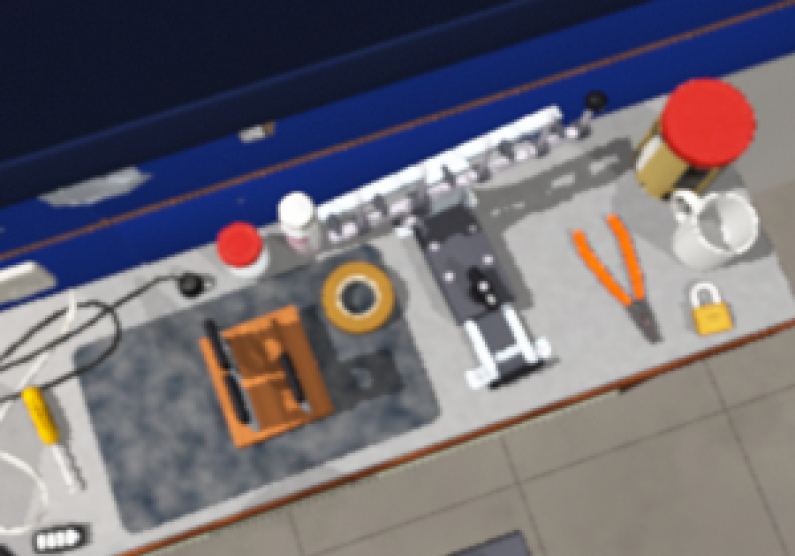

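Three gauges show in the block (left rear, left front and right front in the top view). The stand's hooks are folded up, and the ball is at top-view crop (596,100). Next I'll go over the knob to look at it closely.

Emit:
arm_command([
  [[-153,-180,-31],[0,0,0]],
  [[-153,-180,-31],[0,0,0]],
  [[-153,-180,-31],[0,0,0]],
  [[-153,-180,-31],[0,0,0]],
  [[-153,-180,-31],[0,0,0]],
])

```text
clock: 1.8
tcp_pos: [0.262, 0.3312, 0.2702]
orientation: [[-0.956, 0.292, 0.001], [0.292, 0.956, 0.0], [-0.001, 0.0, -1.0]]
contact_force: [0.1, 0.0, 0.3]
width: 1.002
```

Emit:
arm_command([
  [[-153,-180,-31],[0,0,0]],
  [[-153,-180,-31],[0,0,0]],
  [[-153,-180,-31],[0,0,0]],
  [[-153,-180,-31],[0,0,0]],
  [[-153,-180,-31],[0,0,0]],
])

```text
clock: 2.3
tcp_pos: [0.3561, 0.1141, 0.3015]
orientation: [[-0.956, 0.293, 0.002], [0.293, 0.956, -0.0], [-0.002, 0.0, -1.0]]
contact_force: [1.8, 0.3, -0.5]
width: 1.001
```

Emit:
arm_command([
  [[-153,-180,-31],[0,0,-0.35]],
  [[-153,-180,-31],[0,0,-0.35]],
  [[-153,-180,-31],[0,0,-0.35]],
  [[-153,-180,-31],[0,0,-0.35]],
  [[-153,-180,-31],[0,0,-0.35]],
])

```text
clock: 2.8
tcp_pos: [0.4472, -0.0965, 0.3315]
orientation: [[-0.999, -0.054, 0.001], [-0.054, 0.999, -0.0], [-0.001, -0.0, -1.0]]
contact_force: [0.9, 1.1, -0.1]
width: 1.0
```

```bash
cat > look.py <<'E'
from h import *
import sys
def look(tag,qs):
    s=st(); o=[]
    for n in ("wrist","scene","top"): 
        im,K,W=cap(n,n+tag if n=="wrist" else None)
        if n=="wrist": C=np.linalg.inv(W); print("cam",np.round(C[:3,3],3),"fwd",np.round(C[:3,2],2))
        for q,z in qs:
            for m in ctrl.mark_of(n,q)[:5]:
                if m["p"]>.3: print(n,q,round(m["p"],2),np.round(m["uv"]),np.round(onz(K,W,m["uv"],z),4)[:2])
if __name__=="__main__":
    look(sys.argv[1],[(a.split(":")[0],float(a.split(":")[1])) for a in sys.argv[2:]])
E
python3 look.py 1 stand_rail:0 knob_grip:.067 bar_ball:.248 hook_1:.248
```

```text
t 2.8 tcp [ 0.4472 -0.0965  0.3315] F [ 0.9  1.1 -0.1] w 88.1
[[-0.999, -0.054, 0.001], [-0.054, 0.999, -0.0], [-0.001, -0.0, -1.0]] [-0.47 -0.16  1.76  0.    1.54 -2.1 ]
cam [ 0.381 -0.1    0.478] fwd [ 0.26  0.01 -0.96]
wrist stand_rail 0.66 [402. 178.] [0.4719 0.1402]
wrist stand_rail 0.61 [243. 208.] [ 0.5377 -0.1166]
wrist knob_grip 0.69 [246. 207.] [ 0.514  -0.1096]
scene stand_rail 0.78 [286. 243.] [ 0.5288 -0.1013]
scene stand_rail 0.56 [353. 229.] [ 0.7531 -0.1517]
scene knob_grip 0.44 [280. 237.] [ 0.5013 -0.1142]
scene bar_ball 0.63 [354. 224.] [ 0.6284 -0.2699]
scene hook_1 0.78 [296. 156.] [0.6173 0.0162]
scene hook_1 0.77 [341. 209.] [ 0.6263 -0.2138]
scene hook_1 0.64 [274. 207.] [ 0.4718 -0.1279]
scene hook_1 0.61 [310. 176.] [ 0.6145 -0.0729]
scene hook_1 0.55 [326. 196.] [ 0.6155 -0.159 ]
top stand_rail 0.68 [298. 186.] [ 0.5353 -0.1189]
top stand_rail 0.33 [234. 230.] [0.4634 0.1369]
top bar_ball 0.77 [344. 118.] [ 0.6325 -0.2724]
top hook_1 0.84 [256. 154.] [0.6141 0.0047]
top hook_1 0.68 [278. 146.] [ 0.6163 -0.0623]
top hook_1 0.66 [307. 136.] [ 0.6156 -0.1505]
```

View pics/wrist1.png

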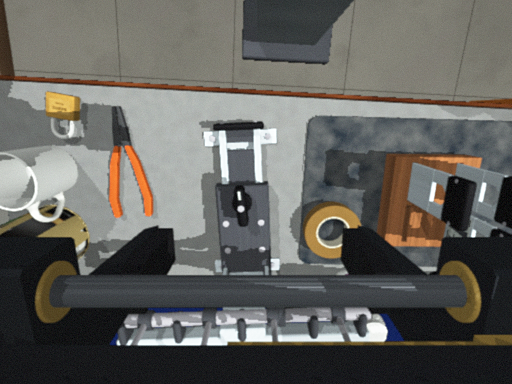

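```bash
python3 - <<'E'
from h import *
im,K,W=cap("wrist")
cv2.imwrite("pics/w2.png",cv2.resize(cv2.cvtColor(im,4)[110:350,120:400],None,fx=2.5,fy=2.5,interpolation=3))
for uv,z in [((240,127),.034),((243,183),.041),((218,183),.041),((268,183),.041),((215,265),.041),((271,265),.041),((239,190),.077),((241,222),.077)]: print(uv,np.round(onz(K,W,uv,z),4))
C=np.linalg.inv(W);print(K,W.tolist())
E
```

```text
(240, 127) [ 0.4031 -0.1218  0.034 ]
(243, 183) [ 0.484  -0.1138  0.041 ]
(218, 183) [ 0.486  -0.1509  0.041 ]
(268, 183) [ 0.482  -0.0766  0.041 ]
(215, 265) [ 0.6217 -0.1531  0.041 ]
(271, 265) [ 0.6168 -0.0632  0.041 ]
(239, 190) [ 0.4856 -0.1175  0.077 ]
(241, 222) [ 0.5323 -0.1129  0.077 ]
[[300.82756071   0.         257.60223832]
 [  0.         300.82756071 193.47101795]
 [  0.           0.           1.        ]] [[-0.05438191970693686, 0.99851998857354, 0.000662742851360114, 0.11814975563182996], [0.9634867499636488, 0.0522996277683364, 0.2625986130576094, -0.4867477817830081], [0.2621753029052792, 0.014919160646370493, -0.9649049327224597, 0.362400336646181], [0.0, 0.0, 0.0, 1.0]]
```

View pics/w2.png

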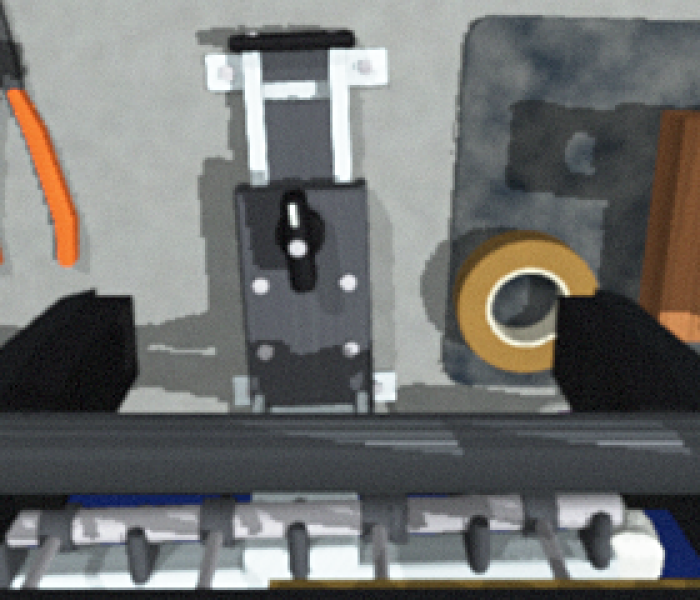

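```bash
python3 - <<'E'
from h import *
im,K,W=cap("wrist")
print("knob top",onz(K,W,(239.2,209.2),.078)); print("spindle",onz(K,W,(244,316.4),.168), "front edge",onz(K,W,(244,311),.168))
c=np.cos(.09);s=np.sin(.09)
move((.511,-.1155,.16),[[-c,-s,0],[-s,c,0],[0,0,-1]])
E
```

```text
knob top [ 0.51300873 -0.11632821  0.078     ]
spindle [ 0.61789449 -0.10132292  0.168     ] front edge [ 0.61039075 -0.10163994  0.168     ]
shift [-63.  -24.7 170.9] rot [-0.     0.    -0.036]
```

```bash
python3 - <<'E'
from h import *
c=np.cos(.09);s=np.sin(.09)
move((.488,-.073,.12),[[-c,-s,0],[-s,c,0],[0,0,-1]])
E
```

```text
shift [-42.3  19.  210.9] rot [-0.     0.    -0.036]
```

Emit:
arm_command([
  [[-42,19,211],[0,0,-0.036]],
  [[-42,19,211],[0,0,-0.036]],
  [[-42,19,211],[0,0,-0.036]],
  [[-42,19,211],[0,0,-0.036]],
  [[-42,19,211],[0,0,-0.036]],
], fingers=0)

```text
clock: 4.15
tcp_pos: [0.4848, -0.0715, 0.1147]
orientation: [[-0.996, -0.09, -0.007], [-0.09, 0.996, 0.003], [0.007, 0.004, -1.0]]
contact_force: [-0.4, -0.4, -0.2]
width: 0.571
```

```bash
python3 look.py 3 knob_grip:.067; python3 -c "
import cv2
a=cv2.imread('pics/wrist3.png')
cv2.imwrite('pics/w3.png',a)"
```

```text
t 4.15 tcp [ 0.4848 -0.0715  0.1147] F [-0.4 -0.4 -0.2] w 50.3
[[-0.996, -0.09, -0.007], [-0.09, 0.996, 0.003], [0.007, 0.004, -1.0]] [-0.39  0.15  1.91  0.    1.08 -2.05]
cam [ 0.42  -0.078  0.262] fwd [ 0.25  0.03 -0.97]
scene knob_grip 0.42 [282. 236.] [ 0.5087 -0.1113]
```

View pics/w3.png

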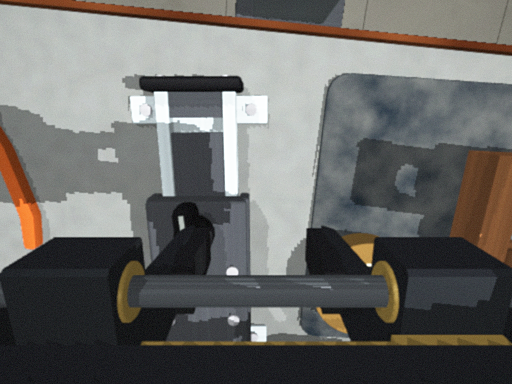

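Emit:
arm_command([
  [[-3,0,0],[0,0,0]],
  [[-3,0,0],[0,0,0]],
  [[-3,0,0],[0,0,0]],
  [[-3,0,0],[0,0,0]],
  [[-3,0,0],[0,0,0]],
])

```text
clock: 4.95
tcp_pos: [0.4906, -0.0729, 0.12]
orientation: [[-0.996, -0.09, 0.0], [-0.09, 0.996, -0.0], [-0.0, -0.0, -1.0]]
contact_force: [-0.1, -0.4, -0.0]
width: 0.007
```

Emit:
arm_command([
  [[0,0,20],[0,0,0]],
  [[0,0,40],[0,0,0]],
  [[0,0,54],[0,0,0]],
  [[0,0,54],[0,0,0]],
  [[0,0,54],[0,0,0]],
])

```text
clock: 5.45
tcp_pos: [0.4906, -0.0729, 0.066]
orientation: [[-0.996, -0.09, -0.001], [-0.09, 0.996, 0.0], [0.0, 0.0, -1.0]]
contact_force: [0.1, -0.2, -0.1]
width: 0.003
```

```bash
python3 -c "
from h import *
s=st()
d=np.array([.512,-.116])-s['tcp_pos'][:2]
print('knob rel tool x,y', np.array(s['orientation'])[:2,:2].T@d*1000)"
```

```text
t 5.45 tcp [ 0.4906 -0.0729  0.066 ] F [ 0.1 -0.2 -0.1] w 0.3
[[-0.996, -0.09, -0.001], [-0.09, 0.996, 0.0], [0.0, 0.0, -1.0]] [-0.39  0.24  1.93 -0.    0.97 -2.05]
knob rel tool x,y [-17.43884713 -44.86841637]
```

Emit:
arm_command([
  [[3,-8,5],[0,0,0]],
  [[3,-18,5],[0,0,0]],
  [[3,-26,5],[0,0,0]],
  [[3,-33,5],[0,0,0]],
  [[3,-39,5],[0,0,0]],
])

```text
clock: 5.95
tcp_pos: [0.4896, -0.1112, 0.0607]
orientation: [[-0.996, -0.09, -0.004], [-0.09, 0.996, 0.003], [0.003, 0.004, -1.0]]
contact_force: [-4.5, 5.6, 0.8]
width: 0.005
```

Emit:
arm_command([
  [[0,-3,0],[0,0,0]],
  [[0,-6,0],[0,0,0]],
  [[0,-8,0],[0,0,0]],
  [[0,-8,0],[0,0,0]],
])

```text
clock: 6.35
tcp_pos: [0.4912, -0.1203, 0.0607]
orientation: [[-0.996, -0.09, -0.002], [-0.09, 0.996, 0.0], [0.001, 0.001, -1.0]]
contact_force: [-5.2, 1.1, 0.9]
width: 0.006
```

```bash
python3 look.py 4 knob_grip:.067
```

```text
t 6.35 tcp [ 0.4912 -0.1203  0.0607] F [-5.2  1.1  0.9] w 0.5
[[-0.996, -0.09, -0.002], [-0.09, 0.996, 0.0], [0.001, 0.001, -1.0]] [-0.48  0.27  1.9  -0.    0.97 -2.14]
cam [ 0.425 -0.127  0.207] fwd [ 0.26  0.02 -0.97]
scene knob_grip 0.61 [287. 245.] [ 0.5059 -0.1471]
top knob_grip 0.51 [388. 199.] [ 0.3882 -0.3699]
```

View pics/wrist4.png

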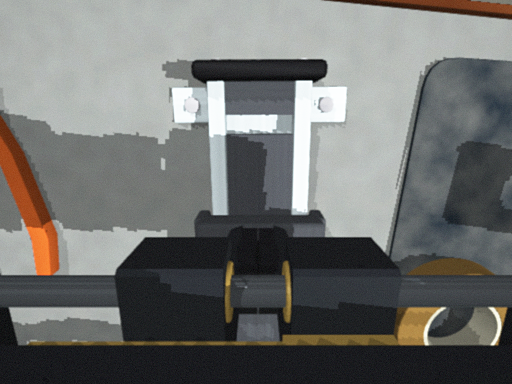

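Emit:
arm_command([
  [[-1,-3,0],[0,0,0]],
  [[-2,-6,0],[0,0,0]],
  [[-4,-6,0],[0,0,0]],
  [[-5,-6,0],[0,0,0]],
  [[-5,-6,0],[0,0,0]],
])

```text
clock: 7.15
tcp_pos: [0.4917, -0.1238, 0.0595]
orientation: [[-0.996, -0.091, -0.013], [-0.091, 0.996, 0.004], [0.013, 0.005, -1.0]]
contact_force: [-24.3, 5.1, 13.2]
width: 0.005
```

Emit:
arm_command([
  [[10,0,0],[0,0,0]],
  [[10,0,-42],[0,0,0]],
  [[-41,8,-42],[0,0,0]],
  [[-41,8,-42],[0,0,0]],
  [[-41,8,-42],[0,0,0]],
])

```text
clock: 7.65
tcp_pos: [0.539, -0.1143, 0.1036]
orientation: [[-0.996, -0.091, 0.003], [-0.091, 0.996, -0.001], [-0.002, -0.002, -1.0]]
contact_force: [-0.2, 0.4, -0.9]
width: 0.003
```

Emit:
arm_command([
  [[0,0,20],[0,0,0]],
  [[0,0,40],[0,0,0]],
  [[0,0,41],[0,0,0]],
  [[6,0,41],[0,0,0]],
  [[12,0,41],[0,0,0]],
])

```text
clock: 8.15
tcp_pos: [0.526, -0.1154, 0.0627]
orientation: [[-0.996, -0.09, 0.002], [-0.09, 0.996, -0.001], [-0.002, -0.001, -1.0]]
contact_force: [2.0, -0.2, -0.8]
width: 0.002
```

Emit:
arm_command([
  [[10,0,0],[0,0,0]],
  [[22,0,0],[0,0,0]],
  [[34,0,0],[0,0,0]],
  [[46,0,0],[0,0,0]],
  [[56,0,0],[0,0,0]],
])

```text
clock: 8.65
tcp_pos: [0.4688, -0.1203, 0.0623]
orientation: [[-0.996, -0.09, 0.001], [-0.09, 0.996, -0.001], [-0.0, -0.001, -1.0]]
contact_force: [2.2, -1.9, 1.6]
width: 0.005
```

Emit:
arm_command([
  [[8,0,0],[0,0,0]],
  [[14,0,0],[0,0,0]],
  [[20,0,0],[0,0,0]],
  [[24,0,0],[0,0,0]],
  [[26,0,0],[0,0,0]],
])

```text
clock: 9.15
tcp_pos: [0.4502, -0.1223, 0.0631]
orientation: [[-0.996, -0.086, 0.016], [-0.086, 0.996, -0.001], [-0.016, -0.002, -1.0]]
contact_force: [35.1, 8.7, -20.0]
width: 0.004
```

```bash
python3 look.py 5 knob_grip:.067 stand_rail:0
```

```text
t 9.15 tcp [ 0.4502 -0.1223  0.0631] F [ 35.1   8.7 -20. ] w 0.4
[[-0.996, -0.086, 0.016], [-0.086, 0.996, -0.001], [-0.016, -0.002, -1.0]] [-0.53  0.18  2.01  0.01  0.93 -2.19]
cam [ 0.382 -0.128  0.209] fwd [ 0.28  0.02 -0.96]
wrist knob_grip 0.96 [258. 211.] [ 0.4316 -0.1239]
wrist stand_rail 0.96 [259. 306.] [ 0.5363 -0.1139]
scene knob_grip 0.63 [260. 247.] [ 0.4295 -0.1166]
scene stand_rail 0.9 [288. 245.] [ 0.5321 -0.1135]
top knob_grip 0.31 [141. 242.] [0.5131 0.4266]
top stand_rail 0.91 [296. 184.] [ 0.5463 -0.1145]
```

View pics/wrist5.png

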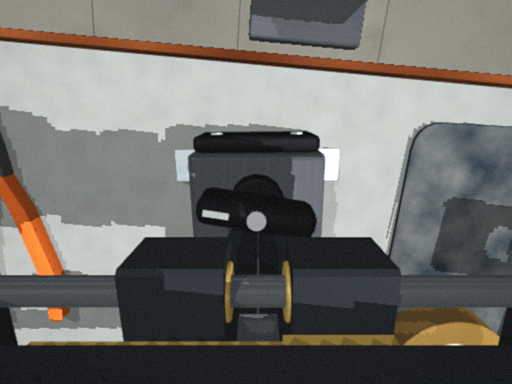

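Emit:
arm_command([
  [[-14,0,0],[0,0,0]],
  [[-16,0,-42],[0,0,0]],
  [[-18,-30,-42],[0,0,0]],
  [[-18,-30,-20],[0,0,0]],
  [[-18,-30,0],[0,0,0]],
])

```text
clock: 10.1
tcp_pos: [0.4641, -0.1509, 0.0614]
orientation: [[-0.996, -0.09, -0.001], [-0.09, 0.996, 0.0], [0.001, 0.0, -1.0]]
contact_force: [-0.6, -0.4, -0.4]
width: 0.006
```

Emit:
arm_command([
  [[10,0,0],[0,0,0]],
  [[20,0,0],[0,0,0]],
  [[30,0,0],[0,0,0]],
  [[38,0,0],[0,0,0]],
  [[45,0,0],[0,0,0]],
])

```text
clock: 10.6
tcp_pos: [0.4193, -0.155, 0.0628]
orientation: [[-0.996, -0.09, 0.001], [-0.09, 0.996, -0.001], [-0.001, -0.001, -1.0]]
contact_force: [1.0, 0.2, -0.3]
width: 0.006
```

Emit:
arm_command([
  [[5,2,0],[0,0,0]],
  [[5,4,0],[0,0,0]],
  [[5,6,0],[0,0,0]],
  [[5,8,0],[0,0,0]],
  [[5,8,0],[0,0,0]],
])

```text
clock: 11.1
tcp_pos: [0.4144, -0.1483, 0.062]
orientation: [[-0.996, -0.091, 0.001], [-0.091, 0.996, -0.003], [-0.0, -0.003, -1.0]]
contact_force: [-0.7, -8.8, -1.9]
width: 0.003
```

Emit:
arm_command([
  [[0,1,0],[0,0,0]],
  [[0,3,0],[0,0,0]],
  [[0,3,0],[0,0,0]],
  [[0,-12,0],[0,0,0]],
  [[0,-12,-40],[0,0,0]],
])

```text
clock: 11.6
tcp_pos: [0.4118, -0.1573, 0.0974]
orientation: [[-0.996, -0.089, -0.01], [-0.089, 0.996, 0.008], [0.009, 0.008, -1.0]]
contact_force: [0.4, -0.3, -0.3]
width: 0.009
```

Emit:
arm_command([
  [[0,0,-190],[0,0,0]],
  [[0,0,-190],[0,0,0]],
  [[0,0,-190],[0,0,0]],
  [[0,0,-190],[0,0,0]],
  [[0,0,-190],[0,0,0]],
])

```text
clock: 12.1
tcp_pos: [0.4177, -0.1603, 0.298]
orientation: [[-0.996, -0.091, 0.009], [-0.091, 0.996, -0.005], [-0.008, -0.006, -1.0]]
contact_force: [0.0, 0.2, 0.1]
width: 0.005
```

```bash
python3 look.py 6 knob_grip:.067 stand_rail:0 bar_ball:.248 hook_1:.248
```

```text
t 12.1 tcp [ 0.4177 -0.1603  0.298 ] F [0.  0.2 0.1] w 0.5
[[-0.996, -0.091, 0.009], [-0.091, 0.996, -0.005], [-0.008, -0.006, -1.0]] [-0.63 -0.17  1.84  0.    1.46 -2.3 ]
cam [ 0.35  -0.166  0.444] fwd [ 0.27  0.02 -0.96]
wrist knob_grip 0.85 [289. 177.] [ 0.4301 -0.1204]
wrist stand_rail 0.72 [281. 231.] [ 0.5333 -0.1145]
scene knob_grip 0.68 [262. 246.] [ 0.4352 -0.1187]
scene knob_grip 0.31 [305. 205.] [ 0.6305 -0.0399]
scene stand_rail 0.75 [289. 247.] [ 0.5301 -0.1206]
scene stand_rail 0.42 [330. 240.] [ 0.663  -0.1553]
scene bar_ball 0.84 [330. 238.] [ 0.5512 -0.2782]
scene hook_1 0.78 [289. 186.] [ 0.5424 -0.078 ]
scene hook_1 0.72 [320. 225.] [ 0.55  -0.234]
scene hook_1 0.66 [303. 205.] [ 0.5442 -0.1549]
top knob_grip 0.41 [312. 211.] [ 0.431  -0.1207]
top stand_rail 0.8 [300. 186.] [ 0.5329 -0.1236]
top hook_1 0.92 [269. 179.] [ 0.5317 -0.0058]
top hook_1 0.88 [319. 159.] [ 0.5419 -0.1589]
top hook_1 0.82 [291. 171.] [ 0.5327 -0.0732]
top hook_1 0.59 [340. 151.] [ 0.5448 -0.225 ]
```

View pics/wrist6.png

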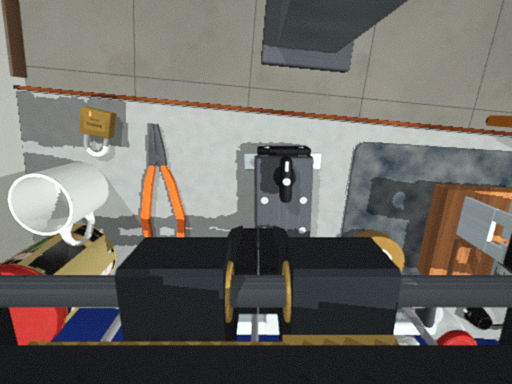

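```bash
python3 - <<'E'
from h import *
im,K,W=cap("top")
f=lambda u,v:(u/2.65+120,v/2.65+80)
print("wall line",onz(K,W,f(20,330),0),onz(K,W,f(640,135),0))
a,Ks,Ws=cap("scene"); g=lambda u,v:(u/2.14+170,v/2.14+90)
print("lid",tri([(K,W,f(708,120)),(Ks,Ws,g(435,448))]))
print("ball",[ (m["p"],onz(K,W,m["uv"],.248)) for m in ctrl.mark_of("top","bar_ball")])
move((.591,-.274,.298),ctrl.get_state()["orientation"])
E
```

```text
wall line [0.66529027 0.45715805 0.        ] [ 0.65344209 -0.40524368  0.        ]
lid [ 0.60006286 -0.43030023  0.14430616]
ball []
shift [-164.8 -130.3   -6. ] rot [0. 0. 0.]
```

Emit:
arm_command([
  [[-40,-130,-6],[0,0,0]],
  [[-80,-130,-6],[0,0,0]],
  [[-120,-130,-6],[0,0,0]],
  [[-157,-130,-6],[0,0,0]],
  [[-157,-130,-6],[0,0,0]],
])

```text
clock: 13.5
tcp_pos: [0.5859, -0.2754, 0.2966]
orientation: [[-0.996, -0.09, 0.0], [-0.09, 0.996, 0.001], [-0.0, 0.001, -1.0]]
contact_force: [-0.1, -0.4, 0.4]
width: 0.007
```

```bash
python3 look.py 7 bar_ball:.248; python3 - <<'E'
import cv2
from h import *
im,K,W=cap("scene"); print(proj(K,W,(.5512,-.2782,.248)))
cv2.imwrite("pics/s7.png",cv2.resize(cv2.cvtColor(im,4)[140:340,200:420],None,fx=3,fy=3,interpolation=3))
E
```

```text
t 13.5 tcp [ 0.5859 -0.2754  0.2966] F [-0.1 -0.4  0.4] w 0.6
[[-0.996, -0.09, 0.0], [-0.09, 0.996, 0.001], [-0.0, 0.001, -1.0]] [-0.62  0.3   1.34  0.    1.5  -2.28]
cam [ 0.52  -0.282  0.443] fwd [ 0.26  0.02 -0.96]
wrist bar_ball 0.76 [250. 165.] [ 0.5538 -0.2838]
scene bar_ball 0.63 [328. 236.] [ 0.5496 -0.2704]
[329.78858865 237.99570233]
```

View pics/s7.png

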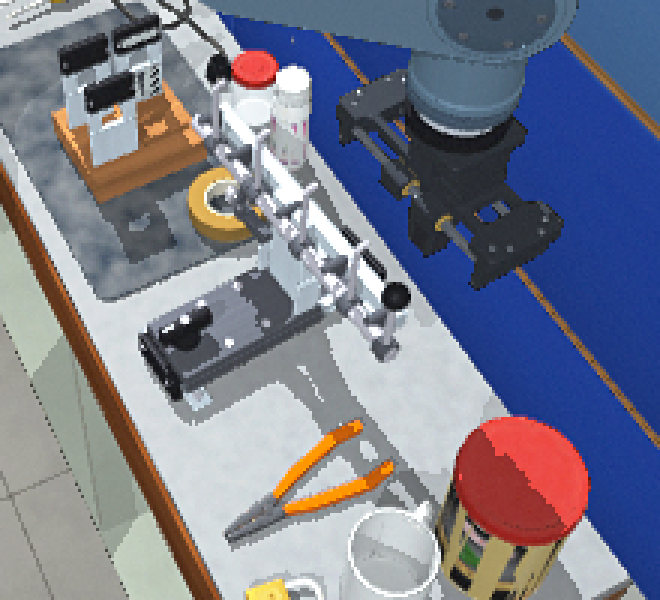

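Emit:
arm_command([
  [[0,-3,40],[0,0,0]],
  [[0,-3,80],[0,0,0]],
  [[0,-3,80],[0,0,0]],
  [[10,-3,80],[0,0,0]],
  [[20,-3,80],[0,0,0]],
])

```text
clock: 14.35
tcp_pos: [0.5644, -0.2794, 0.2205]
orientation: [[-0.996, -0.091, 0.004], [-0.091, 0.996, -0.002], [-0.004, -0.002, -1.0]]
contact_force: [5.2, 1.1, -3.9]
width: 0.009
```

Emit:
arm_command([
  [[8,0,0],[0,0,0]],
  [[16,0,0],[0,0,0]],
  [[24,0,0],[0,0,0]],
  [[32,0,0],[0,0,0]],
  [[40,0,0],[0,0,0]],
])

```text
clock: 14.85
tcp_pos: [0.524, -0.2836, 0.2207]
orientation: [[-0.996, -0.09, 0.004], [-0.09, 0.996, -0.003], [-0.003, -0.003, -1.0]]
contact_force: [3.2, 0.5, -1.9]
width: 0.001
```

Emit:
arm_command([
  [[6,0,0],[0,0,0]],
  [[12,0,0],[0,0,0]],
  [[18,0,0],[0,0,0]],
  [[24,0,0],[0,0,0]],
  [[28,0,0],[0,0,0]],
])

```text
clock: 15.35
tcp_pos: [0.4951, -0.2854, 0.2178]
orientation: [[-0.996, -0.09, -0.0], [-0.09, 0.996, 0.0], [0.0, 0.0, -1.0]]
contact_force: [-0.3, 0.4, 0.6]
width: 0.004
```

```bash
python3 look.py 8 bar_ball:.173 hook_1:.173
```

```text
t 15.35 tcp [ 0.4951 -0.2854  0.2178] F [-0.3  0.4  0.6] w 0.4
[[-0.996, -0.09, -0.0], [-0.09, 0.996, 0.0], [0.0, 0.0, -1.0]] [-0.73  0.19  1.64 -0.    1.31 -2.39]
cam [ 0.429 -0.292  0.364] fwd [ 0.26  0.02 -0.97]
wrist bar_ball 0.6 [252. 184.] [ 0.4745 -0.2908]
wrist hook_1 0.83 [337. 184.] [ 0.4699 -0.2357]
wrist hook_1 0.58 [455. 184.] [ 0.4626 -0.1588]
scene bar_ball 0.97 [301. 270.] [ 0.4664 -0.2912]
scene hook_1 0.92 [280. 234.] [ 0.4703 -0.1685]
scene hook_1 0.73 [291. 252.] [ 0.468  -0.2318]
scene hook_1 0.71 [253. 193.] [0.4655 0.0021]
scene hook_1 0.58 [262. 215.] [ 0.4551 -0.0869]
top hook_1 0.87 [301. 199.] [ 0.4607 -0.0847]
top hook_1 0.83 [279. 209.] [ 0.455  -0.0138]
top hook_1 0.78 [324. 193.] [ 0.457 -0.156]
top hook_1 0.71 [348. 181.] [ 0.4694 -0.2347]
```

Hooks are down (four tips at z≈0.173). Next I'll look at the block.

Emit:
arm_command([
  [[0,0,-50],[0,0,0]],
  [[0,50,-80],[0,0,0]],
  [[0,95,-100],[0,0,0]],
  [[-5,140,-120],[0,0,0]],
  [[-5,190,-130],[0,0,0]],
])

```text
clock: 16.3
tcp_pos: [0.4847, -0.102, 0.3482]
orientation: [[-0.996, -0.089, 0.003], [-0.089, 0.996, -0.001], [-0.003, -0.001, -1.0]]
contact_force: [0.7, 0.9, 0.2]
width: 0.002
```

Emit:
arm_command([
  [[-10,245,0],[0,0,0]],
  [[-10,245,0],[0,0,0]],
  [[-10,245,0],[0,0,0]],
  [[-10,245,0],[0,0,0]],
  [[-10,245,0],[0,0,0]],
], fingers=80)

```text
clock: 16.8
tcp_pos: [0.4716, 0.1441, 0.3465]
orientation: [[-0.996, -0.091, 0.001], [-0.091, 0.996, 0.0], [-0.001, 0.0, -1.0]]
contact_force: [0.5, -0.0, 0.2]
width: 0.438
```

```bash
python3 look.py 9 gauge_block:.004 gauge_a:.012 gauge_a_eye:.124
```

```text
t 16.8 tcp [0.4716 0.1441 0.3465] F [ 0.5 -0.   0.2] w 38.6
[[-0.996, -0.091, 0.001], [-0.091, 0.996, 0.0], [-0.001, 0.0, -1.0]] [ 0.06 -0.08  1.66  0.    1.56 -1.61]
cam [0.405 0.138 0.493] fwd [ 0.26  0.02 -0.96]
wrist gauge_block 0.81 [275. 172.] [0.4997 0.1751]
wrist gauge_a 0.97 [253. 152.] [0.4688 0.1362]
wrist gauge_a_eye 0.73 [304. 223.] [0.5402 0.2115]
wrist gauge_a_eye 0.67 [115. 142.] [ 0.4567 -0.0307]
scene gauge_block 0.77 [243. 189.] [0.4974 0.1668]
scene gauge_a 0.91 [241. 194.] [0.4781 0.1406]
scene gauge_a 0.7 [248. 175.] [0.5381 0.212 ]
scene gauge_a 0.56 [228. 185.] [0.4553 0.1993]
scene gauge_a 0.4 [263. 213.] [0.5128 0.0321]
scene gauge_a_eye 0.77 [247. 156.] [0.5342 0.1984]
top gauge_block 0.68 [226. 223.] [0.4955 0.1568]
top gauge_a 0.56 [216. 236.] [0.4635 0.2   ]
top gauge_a 0.55 [234. 229.] [0.4657 0.1356]
```

View pics/wrist9.png

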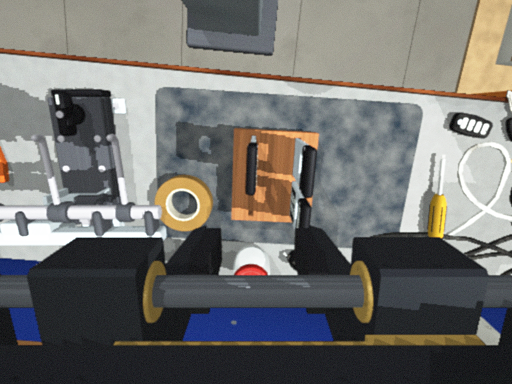

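```bash
python3 - <<'E'
import cv2
a=cv2.imread("pics/wrist9.png")[120:235,220:335]
cv2.imwrite("pics/c9.png",cv2.resize(a,None,fx=5,fy=5,interpolation=3))
E
```

```text
(no output)
```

View pics/c9.png

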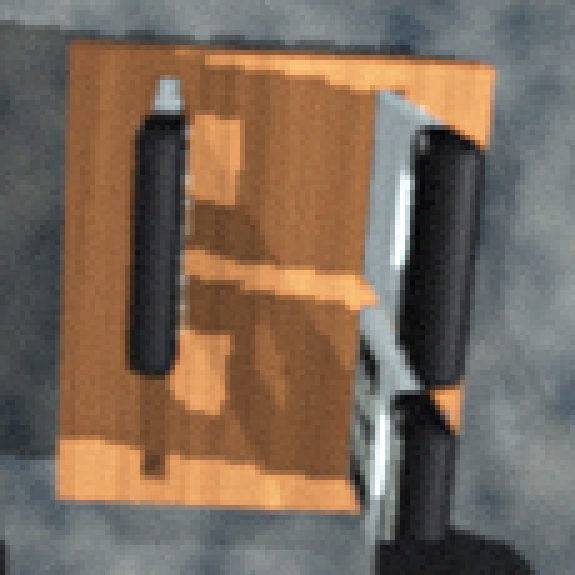

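Three gauges are visible. Right-front is at crop (160,245) and left-front at (449,257), both with bare sides toward −y. Left-rear has its graduations facing −y. I'll start with the rear one.

```bash
python3 - <<'E'
from h import *
im,K,W=cap("wrist")
f=lambda x,y:(x/5+220,y/5+120)
a=onz(K,W,f(160,245),.162);b=onz(K,W,f(449,257),.162);print(a,b,b-a)
for e in [(165,115),(150,375),(473,130),(450,385),(442,395)]: print(e,onz(K,W,f(*e),.162))
u=np.array([np.cos(.04),np.sin(.04),0]); r=b+.066*u; print("rear",r)
for m in ctrl.mark_of("scene","gauge_a_eye"): print(m)
c,s=np.cos(.04),np.sin(.04)
move((r[0],r[1],.22),[[-c,-s,0],[-s,c,0],[0,0,-1]])
E
```

```text
[0.4681851  0.13398955 0.162     ] [0.46524302 0.19851767 0.162     ] [-0.00294208  0.06452812  0.        ]
(165, 115) [0.43947393 0.13269748 0.162     ]
(150, 375) [0.49834764 0.13420632 0.162     ]
(473, 130) [0.43681698 0.19999111 0.162     ]
(450, 385) [0.49471412 0.20269944 0.162     ]
(442, 395) [0.49723609 0.2011916  0.162     ]
rear [0.53119022 0.20115697 0.162     ]
{'uv': [247.2, 156.2], 'p': 0.77}
shift [-64.   54.6 126.2] rot [-0.    -0.     0.049]
```

Emit:
arm_command([
  [[-64,55,40],[0,0,0.046]],
  [[-64,55,80],[0,0,0.046]],
  [[-64,55,126],[0,0,0.046]],
  [[-64,55,126],[0,0,0.046]],
  [[-64,55,126],[0,0,0.046]],
], fingers=44)

```text
clock: 18.0
tcp_pos: [0.5293, 0.2019, 0.2177]
orientation: [[-0.999, -0.044, -0.006], [-0.044, 0.999, -0.001], [0.006, -0.001, -1.0]]
contact_force: [0.1, -0.4, -1.0]
width: 0.499
```

```bash
python3 look.py 10 gauge_a_eye:.124; python3 - <<'E'
import cv2
a=cv2.imread("pics/wrist10.png")
cv2.imwrite("pics/c10.png",a[100:384,120:420])
E
```

```text
t 18.0 tcp [0.5293 0.2019 0.2177] F [ 0.1 -0.4 -1. ] w 44.0
[[-0.999, -0.044, -0.006], [-0.044, 0.999, -0.001], [0.006, -0.001, -1.0]] [ 0.15  0.19  1.65 -0.    1.32 -1.46]
cam [0.464 0.199 0.365] fwd [ 0.26  0.01 -0.97]
wrist gauge_a_eye 0.64 [262. 203.] [0.5354 0.2056]
scene gauge_a_eye 0.6 [295. 342.] [ 0.3745 -0.4306]
top gauge_a_eye 0.59 [203. 209.] [0.5375 0.2042]
```

View pics/c10.png

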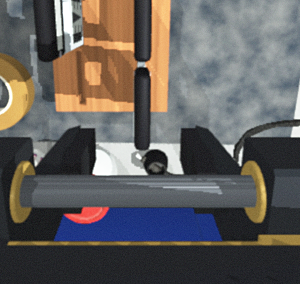

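```bash
python3 - <<'E'
from h import *
im,K,W=cap("wrist")
for uv in [(262,165),(262,250),(262,207)]: print(onz(K,W,uv,.162))
st()
E
```

```text
[0.5016266  0.20373296 0.162     ]
[0.56627427 0.20678186 0.162     ]
[0.53229157 0.20517917 0.162     ]
t 18.35 tcp [0.5319 0.2021 0.2224] F [-0.2  0.1  0.3] w 43.7
[[-0.999, -0.044, 0.004], [-0.044, 0.999, 0.001], [-0.004, 0.0, -1.0]] [ 0.15  0.18  1.64 -0.    1.32 -1.46]
```

Emit:
arm_command([
  [[-1,2,30],[0,0,0]],
  [[-1,2,60],[0,0,0]],
  [[-1,2,90],[0,0,0]],
  [[-1,2,90],[0,0,0]],
  [[-1,2,90],[0,0,0]],
])

```text
clock: 18.85
tcp_pos: [0.5322, 0.2042, 0.1311]
orientation: [[-0.999, -0.044, 0.0], [-0.044, 0.999, 0.0], [-0.0, 0.0, -1.0]]
contact_force: [0.8, -1.0, -0.5]
width: 0.498
```

Emit:
arm_command([
  [[0,0,0],[0,0,0]],
  [[0,0,0],[0,0,0]],
  [[0,0,0],[0,0,0]],
  [[0,0,0],[0,0,0]],
  [[0,0,0],[0,0,0]],
], fingers=0)

```text
clock: 19.35
tcp_pos: [0.5323, 0.2045, 0.1309]
orientation: [[-0.999, -0.044, 0.001], [-0.044, 0.999, 0.0], [-0.001, 0.0, -1.0]]
contact_force: [-0.8, -0.0, 3.2]
width: 0.133
```

Emit:
arm_command([
  [[0,0,0],[0,0,0]],
  [[0,0,-15],[0,0,0]],
  [[0,0,-30],[0,0,0]],
  [[0,0,-60],[0,0,0]],
  [[0,0,-90],[0,0,0]],
])

```text
clock: 19.85
tcp_pos: [0.5313, 0.2042, 0.2217]
orientation: [[-0.999, -0.044, -0.001], [-0.044, 0.999, -0.0], [0.001, -0.0, -1.0]]
contact_force: [0.5, 0.5, -1.1]
width: 0.133
```

```bash
python3 -c "
from h import *
st()"
```

```text
t 19.85 tcp [0.5313 0.2042 0.2217] F [ 0.5  0.5 -1.1] w 11.7
[[-0.999, -0.044, -0.001], [-0.044, 0.999, -0.0], [0.001, -0.0, -1.0]] [ 0.16  0.18  1.64 -0.    1.32 -1.46]
```

Emit:
arm_command([
  [[0,0,-50],[0,0,0]],
  [[0,0,-98],[0,0,0]],
  [[30,-30,-98],[0,0,0]],
  [[66,-60,-98],[0,0,0]],
  [[66,-100,-98],[0,0,0]],
])

```text
clock: 20.35
tcp_pos: [0.4668, 0.102, 0.3194]
orientation: [[-0.999, -0.047, -0.001], [-0.047, 0.999, 0.0], [0.0, 0.0, -1.0]]
contact_force: [0.8, -0.0, -0.5]
width: 0.133
```

Emit:
arm_command([
  [[66,-200,0],[0,0,0]],
  [[66,-200,0],[0,0,0]],
  [[66,-200,0],[0,0,0]],
  [[66,-262,0],[0,0,0]],
  [[66,-262,0],[0,0,0]],
])

```text
clock: 20.85
tcp_pos: [0.4174, -0.1439, 0.3197]
orientation: [[-0.999, -0.044, 0.002], [-0.044, 0.999, -0.001], [-0.002, -0.001, -1.0]]
contact_force: [0.9, -0.1, -1.0]
width: 0.133
```

Emit:
arm_command([
  [[0,0,0],[0,0,0.15]],
  [[0,0,0],[0,0,0.3]],
  [[0,0,0],[0,0,0.45]],
  [[0,0,0],[0,0,0.6]],
  [[0,0,0],[0,0,0.745]],
])

```text
clock: 21.35
tcp_pos: [0.418, -0.1422, 0.3193]
orientation: [[-0.76, 0.65, 0.0], [0.65, 0.76, -0.0], [-0.001, -0.0, -1.0]]
contact_force: [0.8, -0.6, -0.4]
width: 0.135
```

Emit:
arm_command([
  [[0,0,0],[0,0,0.15]],
  [[0,0,0],[0,0,0.3]],
  [[0,0,0],[0,0,0.45]],
  [[0,0,0],[0,0,0.6]],
  [[0,0,0],[0,0,0.745]],
])

```text
clock: 21.85
tcp_pos: [0.4181, -0.1421, 0.3193]
orientation: [[-0.119, 0.993, 0.0], [0.993, 0.119, -0.0], [-0.0, 0.0, -1.0]]
contact_force: [0.6, 0.5, -1.5]
width: 0.132
```

```bash
python3 look.py 11 hook_1:.1736 gauge_a_eye:.3135; python3 - <<'E'
from h import *
c,s=np.cos(.09),np.sin(.09)
move((.428,-.1625,.201),[[-s,c,0],[c,s,0],[0,0,-1]])
E
```

```text
t 21.85 tcp [ 0.4181 -0.1421  0.3193] F [ 0.6  0.5 -1.5] w 11.6
[[-0.119, 0.993, 0.0], [0.993, 0.119, -0.0], [-0.0, 0.0, -1.0]] [-0.6  -0.19  1.82 -0.    1.52 -0.72]
cam [ 0.411 -0.076  0.466] fwd [ 0.03 -0.26 -0.97]
wrist hook_1 0.92 [302. 128.] [ 0.4549 -0.0853]
wrist hook_1 0.69 [300. 205.] [ 0.4643 -0.1612]
wrist hook_1 0.58 [311.  42.] [ 0.4508 -0.0105]
scene hook_1 0.73 [261. 214.] [ 0.4541 -0.0817]
scene hook_1 0.62 [291. 254.] [ 0.4655 -0.2368]
scene hook_1 0.59 [277. 233.] [ 0.4648 -0.1595]
scene gauge_a_eye 0.81 [263. 203.] [ 0.427  -0.1501]
top hook_1 0.95 [279. 211.] [ 0.4477 -0.0109]
top hook_1 0.6 [296. 203.] [ 0.4549 -0.0671]
top hook_1 0.41 [137. 242.] [0.4965 0.4056]
shift [-21.3   7.1 117.3] rot [-0.     0.     0.036]
```

View pics/wrist11.png

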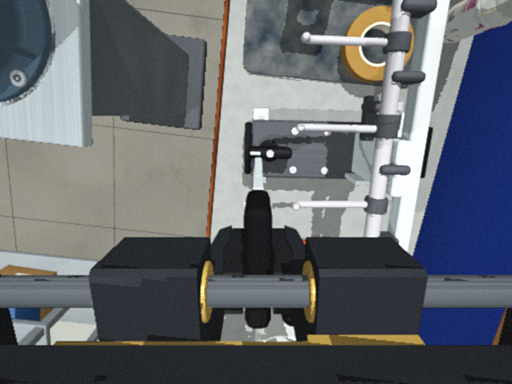

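Emit:
arm_command([
  [[-22,7,30],[0,0,0.036]],
  [[-22,7,70],[0,0,0.036]],
  [[-22,7,110],[0,0,0.036]],
  [[-22,7,117],[0,0,0.036]],
  [[-22,7,117],[0,0,0.036]],
])

```text
clock: 22.8
tcp_pos: [0.4274, -0.1628, 0.2005]
orientation: [[-0.089, 0.996, -0.002], [0.996, 0.089, 0.002], [0.002, -0.002, -1.0]]
contact_force: [-0.2, -0.1, -0.4]
width: 0.135
```

```bash
cat > eye.py <<'E'
from h import *
s=st(); t=np.array(s["tcp_pos"]); R=np.array(s["orientation"])
for n in ("scene","top"):
    im,K,W=cap(n); C=np.linalg.inv(W); print(n,"expect",proj(K,W,t+R@[0,0,.007]))
    for m in ctrl.mark_of(n,"gauge_a_eye"):
        d=C[:3,:3]@np.linalg.inv(K)@[*m["uv"],1.]; o=C[:3,3]; k=((t-o)@R[:,1])/(d@R[:,1]); p=R.T@(o+k*d-t)
        print(n,round(m["p"],2),m["uv"],"eye in tool mm",np.round(p*1000,1))
E
python3 eye.py; python3 look.py 12 hook_1:.1736
```

```text
t 22.8 tcp [ 0.4274 -0.1628  0.2005] F [-0.2 -0.1 -0.4] w 11.9
[[-0.089, 0.996, -0.002], [0.996, 0.089, 0.002], [0.002, -0.002, -1.0]] [-0.62 -0.05  1.93 -0.    1.26 -0.71]
scene expect [265.43050932 234.41539987]
scene 0.69 [268.1, 233.8] eye in tool mm [-13.8   0.  -13.1]
scene 0.6 [290.7, 252.4] eye in tool mm [-117.5    0.   -63.9]
top expect [331.44156827 199.93961959]
t 23.0 tcp [ 0.4293 -0.164   0.2035] F [ 1.1  0.4 -1.7] w 11.9
[[-0.089, 0.996, 0.003], [0.996, 0.089, -0.002], [-0.003, 0.003, -1.0]] [-0.62 -0.05  1.93 -0.    1.26 -0.71]
cam [ 0.423 -0.097  0.35 ] fwd [ 0.03 -0.26 -0.96]
wrist hook_1 0.93 [311. 217.] [ 0.4627 -0.1575]
wrist hook_1 0.77 [318.  92.] [ 0.4569 -0.084 ]
scene hook_1 0.71 [292. 253.] [ 0.4709 -0.2357]
scene hook_1 0.67 [295. 341.] [ 0.3635 -0.4433]
scene hook_1 0.58 [278. 237.] [ 0.459  -0.1743]
top hook_1 0.91 [303. 200.] [ 0.4555 -0.0884]
top hook_1 0.68 [280. 210.] [ 0.4513 -0.014 ]
top hook_1 0.62 [206. 231.] [0.4624 0.2096]
```

Emit:
arm_command([
  [[2,8,0],[0,0,0]],
  [[2,16,0],[0,0,0]],
  [[2,24,0],[0,0,0]],
  [[2,32,0],[0,0,0]],
  [[2,40,0],[0,0,0]],
])

```text
clock: 23.8
tcp_pos: [0.4685, -0.1575, 0.201]
orientation: [[-0.089, 0.996, -0.0], [0.996, 0.089, 0.0], [0.0, -0.0, -1.0]]
contact_force: [-0.8, 0.8, -2.1]
width: 0.135
```

Emit:
arm_command([
  [[0,8,0],[0,0,0]],
  [[0,16,0],[0,0,0]],
  [[0,25,0],[0,0,0]],
  [[0,25,0],[0,0,0]],
  [[0,25,0],[0,0,0]],
])

```text
clock: 24.3
tcp_pos: [0.4926, -0.1553, 0.201]
orientation: [[-0.089, 0.996, -0.001], [0.996, 0.089, 0.0], [0.0, -0.001, -1.0]]
contact_force: [0.6, -0.7, -1.3]
width: 0.139
```

```bash
python3 -c "
from h import *
st()
im,K,W=cap('scene')
cv2.imwrite('pics/s13.png',cv2.resize(cv2.cvtColor(im,4)[150:310,200:340],None,fx=4,fy=3.7,interpolation=3))"
```

```text
t 24.3 tcp [ 0.4926 -0.1553  0.201 ] F [ 0.6 -0.7 -1.3] w 12.3
[[-0.089, 0.996, -0.001], [0.996, 0.089, 0.0], [0.0, -0.001, -1.0]] [-0.54  0.09  1.79 -0.    1.26 -0.62]
```

View pics/s13.png

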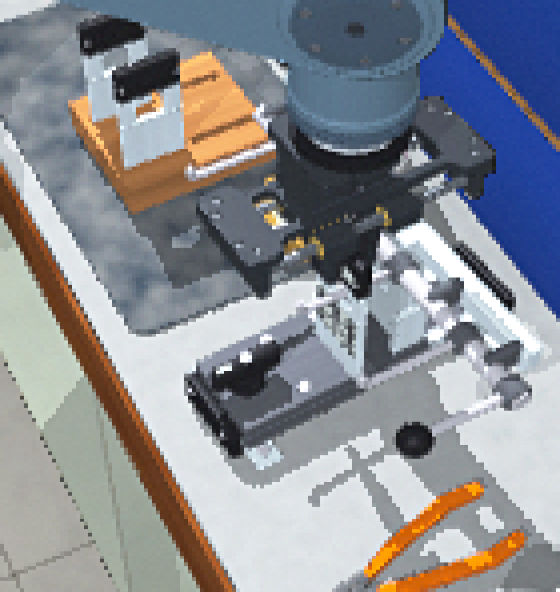

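Gauge 1 surrounds hook 3, with its graduations facing the front at crop (340,320). I'll lower it now.

Emit:
arm_command([
  [[0,0,6],[0,0,0]],
  [[0,0,12],[0,0,0]],
  [[0,0,16],[0,0,0]],
  [[0,0,18],[0,0,0]],
  [[0,0,18],[0,0,0]],
])

```text
clock: 24.85
tcp_pos: [0.4923, -0.1553, 0.1826]
orientation: [[-0.089, 0.996, -0.001], [0.996, 0.089, 0.0], [0.001, -0.001, -1.0]]
contact_force: [0.7, -0.7, -1.1]
width: 0.136
```

Emit:
arm_command([
  [[0,0,1],[0,0,0]],
  [[0,0,1],[0,0,0]],
  [[0,0,1],[0,0,0]],
])

```text
clock: 25.15
tcp_pos: [0.4927, -0.1555, 0.1823]
orientation: [[-0.089, 0.996, 0.0], [0.996, 0.089, -0.0], [-0.0, 0.0, -1.0]]
contact_force: [0.2, -0.3, -0.4]
width: 0.134
```

Emit:
arm_command([
  [[0,0,1],[0,0,0]],
  [[0,0,1],[0,0,0]],
  [[0,0,1],[0,0,0]],
])

```text
clock: 25.45
tcp_pos: [0.4928, -0.1556, 0.1816]
orientation: [[-0.089, 0.996, 0.001], [0.996, 0.089, -0.0], [-0.0, 0.001, -1.0]]
contact_force: [-0.8, 0.4, 2.3]
width: 0.133
```

Emit:
arm_command([
  [[0,0,0],[0,0,0]],
  [[0,0,0],[0,0,0]],
  [[0,0,0],[0,0,0]],
  [[0,0,0],[0,0,0]],
], fingers=24)

```text
clock: 25.85
tcp_pos: [0.4926, -0.1554, 0.181]
orientation: [[-0.089, 0.996, -0.0], [0.996, 0.089, 0.0], [0.0, -0.0, -1.0]]
contact_force: [-0.4, -0.7, -0.0]
width: 0.269
```

Emit:
arm_command([
  [[0,0,-10],[0,0,0]],
  [[0,0,-25],[0,0,0]],
  [[0,0,-45],[0,0,0]],
  [[0,0,-95],[0,0,0]],
  [[0,0,-140],[0,0,0]],
])

```text
clock: 26.35
tcp_pos: [0.4922, -0.1552, 0.3232]
orientation: [[-0.089, 0.996, -0.0], [0.996, 0.089, 0.0], [0.0, -0.0, -1.0]]
contact_force: [1.2, -0.6, 0.6]
width: 0.268
```

```bash
python3 look.py 14 gauge_a_eye:.174 gauge_block:.004 hook_1:.1736 gauge_a:.012; python3 -c "
from h import *
im,K,W=cap('scene')
print('expect eye',proj(K,W,(.493,-.1565,.175)))"
```

```text
t 26.35 tcp [ 0.4922 -0.1552  0.3232] F [ 1.2 -0.6  0.6] w 23.6
[[-0.089, 0.996, -0.0], [0.996, 0.089, 0.0], [0.0, -0.0, -1.0]] [-0.54 -0.01  1.64 -0.    1.51 -0.62]
cam [ 0.487 -0.089  0.47 ] fwd [ 0.02 -0.26 -0.97]
wrist gauge_a_eye 0.6 [261. 184.] [ 0.4963 -0.1581]
wrist gauge_a_eye 0.6 [238. 243.] [ 0.4786 -0.2247]
wrist hook_1 0.93 [228. 181.] [ 0.4634 -0.1575]
wrist hook_1 0.86 [221.  15.] [ 0.4476 -0.0092]
wrist hook_1 0.79 [230. 253.] [ 0.4707 -0.2372]
wrist hook_1 0.7 [222. 106.] [ 0.4535 -0.0857]
wrist gauge_a 0.56 [251. 166.] [ 0.4843 -0.1696]
scene gauge_a_eye 0.77 [287. 226.] [ 0.5001 -0.1525]
scene gauge_block 0.92 [243. 189.] [0.4963 0.1679]
scene gauge_block 0.54 [240. 194.] [0.4766 0.1479]
scene hook_1 0.86 [279. 234.] [ 0.4679 -0.1666]
scene hook_1 0.81 [253. 197.] [ 0.459  -0.0119]
scene hook_1 0.71 [263. 214.] [ 0.4588 -0.0832]
scene hook_1 0.68 [291. 253.] [ 0.4669 -0.2337]
scene gauge_a 0.86 [283. 251.] [ 0.5014 -0.1313]
scene gauge_a 0.77 [239. 195.] [0.4706 0.1418]
scene gauge_a 0.73 [231. 184.] [0.4658 0.1983]
top gauge_block 0.77 [225. 221.] [0.5006 0.157 ]
top hook_1 0.94 [279. 209.] [ 0.4545 -0.013 ]
top hook_1 0.64 [348. 181.] [ 0.4665 -0.235 ]
top hook_1 0.55 [302. 200.] [ 0.4569 -0.0842]
top gauge_a 0.63 [214. 235.] [0.4662 0.2058]
top gauge_a 0.5 [234. 230.] [0.4615 0.1376]
expect eye [285.63164506 227.77525317]
```

Emit:
arm_command([
  [[180,0,0],[0,0,0]],
  [[180,0,0],[0,0,0]],
  [[180,0,0],[0,0,0]],
  [[180,0,0],[0,0,0]],
  [[200,0,0],[0,0,0]],
], fingers=44)

```text
clock: 27.65
tcp_pos: [0.4743, 0.0461, 0.3214]
orientation: [[-0.091, 0.996, 0.001], [0.996, 0.091, 0.0], [0.0, 0.001, -1.0]]
contact_force: [0.2, -0.7, 0.2]
width: 0.499
```

Emit:
arm_command([
  [[50,0,0],[0,0,0.15]],
  [[92,0,0],[0,0,0.3]],
  [[92,0,0],[0,0,0.45]],
  [[92,0,0],[0,0,0.6]],
  [[92,0,0],[0,0,0.745]],
])

```text
clock: 28.15
tcp_pos: [0.4665, 0.1361, 0.3212]
orientation: [[0.584, 0.811, 0.0], [0.811, -0.584, -0.0], [0.0, 0.0, -1.0]]
contact_force: [0.5, -1.1, 1.3]
width: 0.499
```

Emit:
arm_command([
  [[0,0,0],[0,0,0.15]],
  [[0,0,0],[0,0,0.3]],
  [[0,0,0],[0,0,0.45]],
  [[0,0,0],[0,0,0.6]],
  [[0,0,0],[0,0,0.745]],
])

```text
clock: 28.65
tcp_pos: [0.4667, 0.1354, 0.3212]
orientation: [[0.98, 0.199, 0.0], [0.199, -0.98, -0.0], [0.0, 0.0, -1.0]]
contact_force: [0.1, 0.3, 0.2]
width: 0.493
```

Emit:
arm_command([
  [[0,0,20],[0,0,0.126]],
  [[0,0,40],[0,0,0.126]],
  [[0,0,40],[0,0,0.126]],
  [[0,0,40],[0,0,0.126]],
])

```text
clock: 29.05
tcp_pos: [0.4666, 0.1354, 0.2814]
orientation: [[0.997, 0.08, -0.001], [0.08, -0.997, -0.0], [-0.001, -0.0, -1.0]]
contact_force: [0.4, 0.8, 0.1]
width: 0.499
```

```bash
cat > grip.py <<'E'
from h import *
import sys
s=st(); im,K,W=cap("wrist","wg"+sys.argv[1])
g=cv2.cvtColor(im,cv2.COLOR_RGB2GRAY)
for o in ctrl.outline_of("wrist","gauge_a"):
    if o["p"]<.4: continue
    m=(o["pixels"]&(g<75)).astype(np.uint8); n,l,stt,c=cv2.connectedComponentsWithStats(m)
    if n<2: print("no dark",o["bbox"]);continue
    k=1+np.argmax(stt[1:,4]); r=cv2.minAreaRect(np.argwhere(l==k)[:,::-1].astype(np.float32)); B=cv2.boxPoints(r)
    print(round(o["p"],2),"bbox",o["bbox"],"rect",np.round(r[0]),np.round(r[1]),"centre",np.round(onz(K,W,r[0],.162),4),"box",np.round([onz(K,W,b,.162)[:2] for b in B],3).tolist())
E
python3 grip.py 1; python3 look.py 15 gauge_a_eye:.124 gauge_block:.004 gauge_a:.012
```

```text
t 29.05 tcp [0.4666 0.1354 0.2814] F [0.4 0.8 0.1] w 44.0
[[0.997, 0.08, -0.001], [0.08, -0.997, -0.0], [-0.001, -0.0, -1.0]] [ 0.04 -0.06  1.77  0.    1.43  1.53]
0.95 bbox [179.2, 140.6, 33.0, 69.0] rect [188. 180.] [64. 19.] centre [0.4699 0.1989 0.162 ] box [[0.498, 0.209], [0.5, 0.192], [0.44, 0.189], [0.438, 0.207]]
0.58 bbox [251.8, 141.9, 13.7, 72.9] rect [258. 182.] [63. 13.] centre [0.4735 0.136  0.162 ] box [[0.501, 0.144], [0.502, 0.133], [0.444, 0.128], [0.443, 0.14]]
no dark [478.9, 170.0, 23.9, 8.3]
t 29.15 tcp [0.4673 0.1354 0.2824] F [-0.   0.1  0.3] w 44.2
[[0.997, 0.08, 0.002], [0.08, -0.997, 0.0], [0.002, 0.0, -1.0]] [ 0.04 -0.06  1.77 -0.    1.43  1.53]
cam [0.534 0.141 0.429] fwd [-0.26 -0.02 -0.97]
wrist gauge_a_eye 0.66 [463. 210.] [ 0.4521 -0.0853]
wrist gauge_block 0.78 [237. 137.] [0.5002 0.1674]
wrist gauge_a 0.93 [258. 160.] [0.4713 0.1347]
wrist gauge_a 0.78 [210. 158.] [0.4679 0.2021]
wrist gauge_a 0.73 [501. 172.] [ 0.4817 -0.2071]
scene gauge_a_eye 0.72 [289. 228.] [ 0.5199 -0.1321]
scene gauge_block 0.71 [242. 190.] [0.491  0.1621]
scene gauge_a 0.96 [281. 252.] [ 0.4951 -0.131 ]
scene gauge_a 0.84 [239. 193.] [0.4744 0.1497]
scene gauge_a 0.81 [232. 186.] [0.4647 0.1882]
top gauge_a_eye 0.66 [321. 180.] [ 0.5066 -0.1718]
top gauge_a_eye 0.62 [278. 209.] [ 0.4634 -0.0135]
top gauge_block 0.66 [222. 221.] [0.5047 0.1656]
top gauge_block 0.41 [320. 182.] [ 0.5245 -0.1936]
top gauge_a 0.67 [319. 190.] [ 0.497  -0.1803]
top gauge_a 0.51 [214. 236.] [0.464  0.2076]
top gauge_a 0.43 [231. 232.] [0.4596 0.1488]
```

Emit:
arm_command([
  [[4,0,40],[0,0,0.02]],
  [[4,0,80],[0,0,0.02]],
  [[4,0,115],[0,0,0.02]],
  [[4,0,140],[0,0,0.02]],
  [[4,0,150],[0,0,0.02]],
])

```text
clock: 30.25
tcp_pos: [0.4688, 0.1356, 0.1285]
orientation: [[0.998, 0.06, -0.005], [0.06, -0.998, -0.0], [-0.005, -0.0, -1.0]]
contact_force: [-0.1, -1.0, 0.0]
width: 0.502
```

Emit:
arm_command([
  [[0,0,0],[0,0,0]],
  [[0,0,0],[0,0,0]],
  [[0,0,0],[0,0,0]],
  [[0,0,0],[0,0,0]],
  [[0,0,0],[0,0,0]],
], fingers=0)

```text
clock: 30.75
tcp_pos: [0.4716, 0.1359, 0.1324]
orientation: [[0.998, 0.06, 0.002], [0.06, -0.998, 0.0], [0.002, -0.0, -1.0]]
contact_force: [-0.4, 0.8, 4.7]
width: 0.133
```

Emit:
arm_command([
  [[0,0,0],[0,0,0]],
  [[0,0,-15],[0,0,0]],
  [[0,0,-50],[0,0,0]],
  [[0,0,-100],[0,0,0]],
  [[0,0,-150],[0,0,0]],
])

```text
clock: 31.25
tcp_pos: [0.4697, 0.1356, 0.2822]
orientation: [[0.998, 0.06, -0.002], [0.06, -0.998, -0.0], [-0.002, 0.0, -1.0]]
contact_force: [1.6, -0.5, -1.0]
width: 0.134
```

```bash
python3 look.py 16 hook_1:.1736; python3 -c "
from h import *
c,s=np.cos(.09),np.sin(.09)
h=np.array([.4545,-.0848]); u=np.array([c,s]); p=h-.045*u
move((*p,.32),[[-s,c,0],[c,s,0],[0,0,-1]])"
```

```text
t 31.25 tcp [0.4697 0.1356 0.2822] F [ 1.6 -0.5 -1. ] w 11.8
[[0.998, 0.06, -0.002], [0.06, -0.998, -0.0], [-0.002, 0.0, -1.0]] [ 0.04 -0.05  1.76 -0.    1.43  1.55]
cam [0.537 0.139 0.428] fwd [-0.26 -0.01 -0.97]
wrist hook_1 0.88 [498. 222.] [ 0.4548 -0.0826]
wrist hook_1 0.57 [418. 226.] [ 0.446  -0.0112]
scene hook_1 0.8 [248. 196.] [ 0.4476 -0.004 ]
scene hook_1 0.8 [265. 212.] [ 0.4671 -0.0813]
scene hook_1 0.67 [292. 254.] [ 0.4692 -0.24  ]
scene hook_1 0.62 [278. 233.] [ 0.4654 -0.1613]
top hook_1 0.91 [325. 191.] [ 0.4605 -0.1585]
top hook_1 0.86 [280. 208.] [ 0.4567 -0.0175]
top hook_1 0.66 [347. 181.] [ 0.4675 -0.2322]
top hook_1 0.65 [303. 202.] [ 0.4527 -0.0855]
shift [-73.4 220.5 -40.3] rot [-0.002  0.002 -1.601]
```

Emit:
arm_command([
  [[-40,0,-45],[0,0,0]],
  [[-73,40,-50],[0,0,0]],
  [[-73,85,-50],[0,0,0]],
  [[-73,130,-50],[0,0,0]],
  [[-73,175,-50],[0,0,0]],
])

```text
clock: 32.05
tcp_pos: [0.4071, -0.0445, 0.3295]
orientation: [[0.998, 0.061, -0.002], [0.061, -0.998, 0.001], [-0.002, -0.001, -1.0]]
contact_force: [0.6, -0.0, -0.6]
width: 0.135
```

Emit:
arm_command([
  [[0,45,0],[0,0,0]],
  [[0,45,0],[0,0,-0.15]],
  [[0,45,0],[0,0,-0.3]],
  [[0,45,0],[0,0,-0.45]],
  [[0,45,0],[0,0,-0.6]],
])

```text
clock: 32.55
tcp_pos: [0.4101, -0.0881, 0.3287]
orientation: [[0.787, 0.617, -0.004], [0.617, -0.787, 0.002], [-0.002, -0.004, -1.0]]
contact_force: [0.4, -0.5, -0.0]
width: 0.134
```

Emit:
arm_command([
  [[0,0,0],[0,0,-0.15]],
  [[0,0,0],[0,0,-0.3]],
  [[0,0,0],[0,0,-0.45]],
  [[0,0,0],[0,0,-0.6]],
  [[0,0,0],[0,0,-0.74]],
])

```text
clock: 33.05
tcp_pos: [0.4102, -0.0879, 0.3288]
orientation: [[0.164, 0.986, -0.004], [0.986, -0.164, 0.002], [0.001, -0.004, -1.0]]
contact_force: [-0.8, 0.7, -1.4]
width: 0.131
```

Emit:
arm_command([
  [[0,0,20],[0,0,-0.15]],
  [[0,0,50],[0,0,-0.26]],
  [[0,0,80],[0,0,-0.26]],
  [[0,0,80],[0,0,-0.26]],
  [[0,0,80],[0,0,-0.26]],
])

```text
clock: 33.55
tcp_pos: [0.4102, -0.0879, 0.2502]
orientation: [[-0.089, 0.996, -0.003], [0.996, 0.089, 0.002], [0.002, -0.003, -1.0]]
contact_force: [0.2, 0.4, -0.7]
width: 0.135
```

```bash
python3 look.py 17 hook_1:.1736;python3 eye.py; python3 -c "
from h import *
c,s=np.cos(.09),np.sin(.09)
h=np.array([.4545,-.0845]); u=np.array([c,s]); p=h-.035*u
move((*p,.2025),[[-s,c,0],[c,s,0],[0,0,-1]])"
```

```text
t 33.55 tcp [ 0.4102 -0.0879  0.2502] F [ 0.2  0.4 -0.7] w 11.9
[[-0.089, 0.996, -0.003], [0.996, 0.089, 0.002], [0.002, -0.003, -1.0]] [-0.5  -0.2   1.96  0.    1.38 -0.58]
cam [ 0.405 -0.022  0.397] fwd [ 0.02 -0.26 -0.97]
wrist hook_1 0.68 [320. 105.] [ 0.4489 -0.0125]
wrist hook_1 0.67 [316. 202.] [ 0.4555 -0.0842]
scene hook_1 0.76 [260. 214.] [ 0.4491 -0.0808]
scene hook_1 0.74 [290. 254.] [ 0.4631 -0.2346]
t 33.85 tcp [ 0.4116 -0.0886  0.2523] F [-0.7 -0.6 -0.9] w 11.7
[[-0.089, 0.996, 0.002], [0.996, 0.089, -0.001], [-0.001, 0.002, -1.0]] [-0.5  -0.2   1.96 -0.    1.38 -0.58]
scene expect [247.85378662 205.22966232]
scene 0.79 [287.9, 228.0] eye in tool mm [-189.1    0.  -114.8]
top expect [311.67627433 210.17486952]
shift [-0.   8.5 49. ] rot [ 0.001  0.    -0.001]
```

Emit:
arm_command([
  [[0,4,25],[0,0,0]],
  [[0,8,49],[0,0,0]],
  [[0,8,49],[0,0,0]],
  [[0,16,49],[0,0,0]],
  [[0,24,49],[0,0,0]],
])

```text
clock: 34.55
tcp_pos: [0.4362, -0.0865, 0.2036]
orientation: [[-0.089, 0.996, 0.002], [0.996, 0.089, -0.001], [-0.001, 0.002, -1.0]]
contact_force: [0.7, -0.7, -0.3]
width: 0.135
```

Emit:
arm_command([
  [[0,8,0],[0,0,0]],
  [[0,17,0],[0,0,0]],
  [[0,26,0],[0,0,0]],
  [[0,35,0],[0,0,0]],
  [[0,44,0],[0,0,0]],
])

```text
clock: 35.05
tcp_pos: [0.4796, -0.0821, 0.2022]
orientation: [[-0.089, 0.996, -0.0], [0.996, 0.089, 0.0], [0.0, -0.0, -1.0]]
contact_force: [-0.2, 0.1, -0.4]
width: 0.132
```

Emit:
arm_command([
  [[0,5,0],[0,0,0]],
  [[0,5,6],[0,0,0]],
  [[0,5,12],[0,0,0]],
  [[0,5,17],[0,0,0]],
  [[0,5,17],[0,0,0]],
])

```text
clock: 35.55
tcp_pos: [0.4829, -0.0816, 0.1841]
orientation: [[-0.089, 0.996, -0.002], [0.996, 0.089, 0.001], [0.001, -0.002, -1.0]]
contact_force: [-0.3, 1.2, -1.3]
width: 0.132
```

```bash
python3 eye.py
```

```text
t 35.55 tcp [ 0.4829 -0.0816  0.1841] F [-0.3  1.2 -1.3] w 11.6
[[-0.089, 0.996, -0.002], [0.996, 0.089, 0.001], [0.001, -0.002, -1.0]] [-0.41  0.05  1.87 -0.    1.23 -0.5 ]
scene expect [270.35817452 209.58661818]
scene 0.73 [285.9, 226.1] eye in tool mm [-81.1  -0.   -8.1]
scene 0.45 [230.1, 163.1] eye in tool mm [251.9  -0.   34. ]
top expect [297.92158704 192.38736518]
top 0.61 [322.7, 179.9] eye in tool mm [-77.   -0.  -18.4]
```

Emit:
arm_command([
  [[0,0,1],[0,0,0]],
  [[0,0,1.5],[0,0,0]],
  [[0,0,2],[0,0,0]],
  [[0,0,2],[0,0,0]],
])

```text
clock: 36.15
tcp_pos: [0.4838, -0.0818, 0.1834]
orientation: [[-0.089, 0.996, 0.0], [0.996, 0.089, -0.0], [-0.0, 0.0, -1.0]]
contact_force: [-0.2, -0.1, 0.7]
width: 0.136
```

Emit:
arm_command([
  [[0,0,1],[0,0,0]],
  [[0,0,1],[0,0,0]],
  [[0,0,1],[0,0,0]],
])

```text
clock: 36.45
tcp_pos: [0.4843, -0.0818, 0.1832]
orientation: [[-0.089, 0.996, 0.001], [0.996, 0.089, -0.0], [-0.0, 0.001, -1.0]]
contact_force: [-1.8, 2.2, 6.8]
width: 0.133
```

Contact with the wire (6.8 N up). Release, lift and go over the last gauge.

Emit:
arm_command([
  [[0,0,0],[0,0,0]],
  [[0,0,0],[0,0,0]],
  [[0,0,0],[0,0,0]],
  [[0,0,0],[0,0,0]],
], fingers=24)

```text
clock: 36.85
tcp_pos: [0.4836, -0.0817, 0.1819]
orientation: [[-0.089, 0.996, -0.0], [0.996, 0.089, 0.0], [0.0, -0.0, -1.0]]
contact_force: [0.0, -0.6, -0.9]
width: 0.274
```

Emit:
arm_command([
  [[0,0,-10],[0,0,0]],
  [[0,0,-25],[0,0,0]],
  [[0,0,-45],[0,0,0]],
  [[0,0,-95],[0,0,0]],
  [[0,0,-140],[0,0,0]],
])

```text
clock: 37.35
tcp_pos: [0.4833, -0.0816, 0.3242]
orientation: [[-0.089, 0.996, -0.001], [0.996, 0.089, 0.0], [0.0, -0.001, -1.0]]
contact_force: [0.7, 0.8, -0.3]
width: 0.27
```

```bash
python3 look.py 18 gauge_a_eye:.174 gauge_block:.004 gauge_a:.012 | grep -v "hook"; python3 - <<'E'
from h import *
im,K,W=cap("wrist"); im2,_,_=cap("scene")
a=cv2.resize(cv2.cvtColor(im,4)[60:330,120:400],(400,386)); b=cv2.resize(cv2.cvtColor(im2,4)[140:300,210:350],(338,386),interpolation=3)
cv2.imwrite("pics/m18.png",np.hstack([a,b]))
E
```

```text
t 37.35 tcp [ 0.4833 -0.0816  0.3242] F [ 0.7  0.8 -0.3] w 23.8
[[-0.089, 0.996, -0.001], [0.996, 0.089, 0.0], [0.0, -0.001, -1.0]] [-0.41 -0.08  1.7   0.    1.51 -0.5 ]
cam [ 0.478 -0.015  0.471] fwd [ 0.02 -0.26 -0.97]
wrist gauge_a_eye 0.65 [265. 251.] [ 0.4992 -0.1576]
wrist gauge_a_eye 0.64 [261. 183.] [ 0.488 -0.084]
wrist gauge_a 0.63 [256. 217.] [ 0.4892 -0.1771]
wrist gauge_a 0.58 [252. 158.] [ 0.4749 -0.0823]
scene gauge_a_eye 0.62 [288. 227.] [ 0.5011 -0.156 ]
scene gauge_block 0.65 [242. 191.] [0.4907 0.1596]
scene gauge_a 0.94 [286. 251.] [ 0.5128 -0.1353]
scene gauge_a 0.78 [232. 186.] [0.4667 0.1904]
scene gauge_a 0.61 [269. 231.] [ 0.4962 -0.0436]
top gauge_a_eye 0.65 [356. 188.] [ 0.4416 -0.2488]
top gauge_a_eye 0.54 [320. 180.] [ 0.4972 -0.1589]
top gauge_block 0.83 [225. 218.] [0.5113 0.1543]
top gauge_a 0.68 [217. 238.] [0.4552 0.2005]
top gauge_a 0.53 [316. 189.] [ 0.5028 -0.173 ]
top gauge_a 0.49 [294. 200.] [ 0.4927 -0.0872]
top gauge_a 0.38 [303. 201.] [ 0.4805 -0.1153]
```

View pics/m18.png

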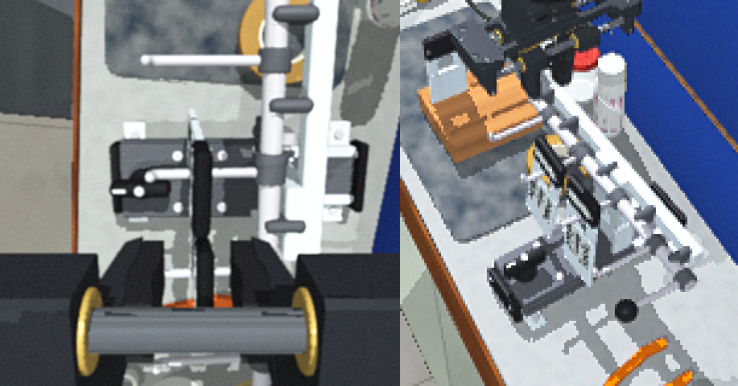

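Both gauges hang on hooks 2 and 3 with graduations forward. Now the last one, at about (0.467, 0.20).

Emit:
arm_command([
  [[180,5,0],[0,0,0]],
  [[180,5,0],[0,0,0]],
  [[180,5,0],[0,0,0]],
  [[180,5,0],[0,0,0]],
  [[200,5,0],[0,0,0]],
], fingers=44)

```text
clock: 38.55
tcp_pos: [0.4703, 0.1203, 0.3222]
orientation: [[-0.092, 0.996, 0.0], [0.996, 0.092, 0.0], [0.0, 0.0, -1.0]]
contact_force: [0.7, 0.1, -1.2]
width: 0.5
```

Emit:
arm_command([
  [[50,6,0],[0,0,0.15]],
  [[82,6,0],[0,0,0.3]],
  [[82,6,0],[0,0,0.45]],
  [[82,6,0],[0,0,0.6]],
  [[82,6,0],[0,0,0.745]],
])

```text
clock: 39.05
tcp_pos: [0.4693, 0.2007, 0.3219]
orientation: [[0.596, 0.803, -0.0], [0.803, -0.596, -0.0], [-0.0, -0.0, -1.0]]
contact_force: [0.5, -0.6, -0.4]
width: 0.501
```

Emit:
arm_command([
  [[0,0,0],[0,0,0.15]],
  [[0,0,0],[0,0,0.3]],
  [[0,0,0],[0,0,0.45]],
  [[0,0,0],[0,0,0.6]],
  [[0,0,0],[0,0,0.745]],
])

```text
clock: 39.55
tcp_pos: [0.4695, 0.2001, 0.322]
orientation: [[0.983, 0.185, -0.0], [0.185, -0.983, -0.0], [-0.0, -0.0, -1.0]]
contact_force: [-0.1, -0.8, 0.1]
width: 0.497
```

Emit:
arm_command([
  [[0,0,20],[0,0,0.115]],
  [[0,0,40],[0,0,0.115]],
  [[0,0,40],[0,0,0.115]],
  [[0,0,40],[0,0,0.115]],
])

```text
clock: 39.95
tcp_pos: [0.4694, 0.2001, 0.2823]
orientation: [[0.997, 0.077, -0.001], [0.077, -0.997, -0.0], [-0.001, 0.0, -1.0]]
contact_force: [0.4, -0.3, 0.0]
width: 0.498
```

```bash
python3 grip.py 2; python3 look.py 19 gauge_block:.004 gauge_a:.012
```

```text
t 39.95 tcp [0.4694 0.2001 0.2823] F [ 0.4 -0.3  0. ] w 43.9
[[0.997, 0.077, -0.001], [0.077, -0.997, -0.0], [-0.001, 0.0, -1.0]] [ 0.17 -0.    1.71  0.    1.43  1.66]
0.9 bbox [247.4, 145.2, 15.7, 73.2] rect [255. 187.] [13. 64.] centre [0.4708 0.2023 0.162 ] box [[0.44, 0.207], [0.5, 0.209], [0.5, 0.198], [0.44, 0.195]]
0.55 bbox [456.6, 176.6, 55.4, 20.1] rect [464. 177.] [7. 0.] centre [0.4946 0.0143 0.162 ] box [[0.495, 0.011], [0.495, 0.011], [0.494, 0.017], [0.494, 0.017]]
t 40.05 tcp [0.4701 0.2002 0.2833] F [ 0.   0.2 -0.1] w 43.6
[[0.997, 0.077, 0.002], [0.077, -0.997, 0.0], [0.002, -0.0, -1.0]] [ 0.17 -0.    1.71 -0.    1.43  1.66]
cam [0.537 0.205 0.43 ] fwd [-0.26 -0.02 -0.97]
wrist gauge_block 0.92 [282. 141.] [0.5021 0.1688]
wrist gauge_a 0.73 [476. 180.] [ 0.4692 -0.1107]
wrist gauge_a 0.64 [257. 165.] [0.4661 0.2007]
scene gauge_block 0.82 [245. 190.] [0.5007 0.1567]
scene gauge_block 0.38 [235. 184.] [0.4801 0.2001]
scene gauge_a 0.94 [282. 250.] [ 0.5017 -0.1273]
scene gauge_a 0.93 [264. 228.] [ 0.4875 -0.0281]
scene gauge_a 0.66 [230. 184.] [0.4613 0.2033]
top gauge_block 0.72 [222. 220.] [0.5089 0.1643]
top gauge_block 0.55 [348. 180.] [ 0.4996 -0.289 ]
top gauge_a 0.8 [316. 189.] [ 0.5044 -0.1706]
top gauge_a 0.71 [294. 206.] [ 0.474  -0.0822]
top gauge_a 0.63 [217. 234.] [0.4656 0.1959]
```

Emit:
arm_command([
  [[0,-2,40],[0,0,0.028]],
  [[0,-2,80],[0,0,0.028]],
  [[0,-2,115],[0,0,0.028]],
  [[0,-2,140],[0,0,0.028]],
  [[0,-2,150],[0,0,0.028]],
])

```text
clock: 41.0
tcp_pos: [0.4675, 0.2017, 0.1294]
orientation: [[0.999, 0.049, -0.005], [0.049, -0.999, -0.001], [-0.005, 0.001, -1.0]]
contact_force: [0.0, 0.2, 0.1]
width: 0.495
```

Emit:
arm_command([
  [[0,0,0],[0,0,0]],
  [[0,0,0],[0,0,0]],
  [[0,0,0],[0,0,0]],
  [[0,0,0],[0,0,0]],
  [[0,0,0],[0,0,0]],
], fingers=0)

```text
clock: 41.5
tcp_pos: [0.4703, 0.2023, 0.1335]
orientation: [[0.999, 0.049, 0.002], [0.049, -0.999, 0.0], [0.003, -0.0, -1.0]]
contact_force: [0.7, 0.7, 4.5]
width: 0.131
```

Emit:
arm_command([
  [[0,0,0],[0,0,0]],
  [[0,0,-15],[0,0,0]],
  [[0,0,-50],[0,0,0]],
  [[0,0,-100],[0,0,0]],
  [[0,0,-150],[0,0,0]],
])

```text
clock: 42.0
tcp_pos: [0.4684, 0.2019, 0.2831]
orientation: [[0.999, 0.049, -0.002], [0.049, -0.999, -0.0], [-0.002, 0.0, -1.0]]
contact_force: [1.3, -0.0, -0.2]
width: 0.132
```

```bash
python3 -c "
from h import *
st()
c,s=np.cos(.09),np.sin(.09)
h=np.array([.449,-.0097]); u=np.array([c,s]); p=h-.045*u
move((*p,.332),[[-s,c,0],[c,s,0],[0,0,-1]])"
```

```text
t 42.0 tcp [0.4684 0.2019 0.2831] F [ 1.3 -0.  -0.2] w 11.6
[[0.999, 0.049, -0.002], [0.049, -0.999, -0.0], [-0.002, 0.0, -1.0]] [ 0.17 -0.    1.71 -0.    1.43  1.7 ]
shift [-74.7 212.3 -48.7] rot [-0.002  0.002 -1.612]
```

Emit:
arm_command([
  [[-40,0,-45],[0,0,0]],
  [[-75,40,-49],[0,0,0]],
  [[-75,85,-49],[0,0,0]],
  [[-75,130,-49],[0,0,0]],
  [[-75,175,-49],[0,0,0]],
])

```text
clock: 42.5
tcp_pos: [0.4023, 0.0223, 0.3316]
orientation: [[0.999, 0.05, 0.002], [0.05, -0.999, -0.0], [0.001, 0.0, -1.0]]
contact_force: [0.7, 0.4, -0.9]
width: 0.134
```

Emit:
arm_command([
  [[0,37,0],[0,0,0]],
  [[0,37,0],[0,0,-0.15]],
  [[0,37,0],[0,0,-0.3]],
  [[0,37,0],[0,0,-0.45]],
  [[0,37,0],[0,0,-0.6]],
])

```text
clock: 43.0
tcp_pos: [0.4044, -0.0134, 0.3309]
orientation: [[0.793, 0.609, -0.0], [0.609, -0.793, 0.0], [-0.0, -0.0, -1.0]]
contact_force: [-0.3, 0.2, -1.3]
width: 0.131
```

Emit:
arm_command([
  [[0,0,0],[0,0,-0.15]],
  [[0,0,0],[0,0,-0.3]],
  [[0,0,0],[0,0,-0.45]],
  [[0,0,0],[0,0,-0.6]],
  [[0,0,0],[0,0,-0.745]],
])

```text
clock: 43.5
tcp_pos: [0.4045, -0.0132, 0.3309]
orientation: [[0.17, 0.985, -0.0], [0.985, -0.17, 0.0], [0.0, -0.0, -1.0]]
contact_force: [0.4, 0.0, -0.8]
width: 0.132
```

Emit:
arm_command([
  [[0,0,20],[0,0,-0.15]],
  [[0,0,50],[0,0,-0.267]],
  [[0,0,80],[0,0,-0.267]],
  [[0,0,80],[0,0,-0.267]],
  [[0,0,80],[0,0,-0.267]],
])

```text
clock: 44.0
tcp_pos: [0.4046, -0.0133, 0.2515]
orientation: [[-0.089, 0.996, -0.001], [0.996, 0.089, 0.0], [0.0, -0.001, -1.0]]
contact_force: [0.8, 0.2, -0.8]
width: 0.131
```

```bash
python3 look.py 20 hook_1:.1736; python3 -c "
from h import *
c,s=np.cos(.09),np.sin(.09)
h=np.array([.449,-.0097]); u=np.array([c,s]); p=h-.035*u
move((*p,.2045),[[-s,c,0],[c,s,0],[0,0,-1]])"
```

```text
t 44.0 tcp [ 0.4046 -0.0133  0.2515] F [ 0.8  0.2 -0.8] w 11.5
[[-0.089, 0.996, -0.001], [0.996, 0.089, 0.0], [0.0, -0.001, -1.0]] [-0.33 -0.24  1.99 -0.    1.39 -0.42]
cam [0.399 0.053 0.398] fwd [ 0.02 -0.26 -0.97]
wrist hook_1 0.67 [314. 202.] [ 0.4489 -0.01  ]
scene hook_1 0.89 [251. 194.] [4.603e-01 1.000e-04]
scene hook_1 0.79 [261. 214.] [ 0.4522 -0.0823]
scene hook_1 0.72 [279. 233.] [ 0.4688 -0.163 ]
scene hook_1 0.65 [290. 253.] [ 0.4671 -0.2328]
top hook_1 0.45 [139. 242.] [0.4964 0.4009]
shift [-0.1  8.7 47.9] rot [ 0.002  0.001 -0.   ]
```

Emit:
arm_command([
  [[0,4,25],[0,0,0]],
  [[0,8,47],[0,0,0]],
  [[0,8,47],[0,0,0]],
  [[0,16,47],[0,0,0]],
  [[0,24,47],[0,0,0]],
])

```text
clock: 44.8
tcp_pos: [0.4301, -0.0114, 0.2057]
orientation: [[-0.09, 0.996, 0.003], [0.996, 0.09, -0.001], [-0.001, 0.002, -1.0]]
contact_force: [-0.3, 0.0, -1.0]
width: 0.135
```

Emit:
arm_command([
  [[0,9,0],[0,0,0]],
  [[0,18,0],[0,0,0]],
  [[0,27,0],[0,0,0]],
  [[0,36,0],[0,0,0]],
  [[0,45,0],[0,0,0]],
])

```text
clock: 45.3
tcp_pos: [0.4743, -0.007, 0.2041]
orientation: [[-0.09, 0.996, -0.0], [0.996, 0.09, 0.0], [0.0, -0.0, -1.0]]
contact_force: [-0.3, 0.8, -1.0]
width: 0.13
```

Emit:
arm_command([
  [[0,5,0],[0,0,0]],
  [[0,5,6],[0,0,0]],
  [[0,5,12],[0,0,0]],
  [[0,5,18],[0,0,0]],
  [[0,5,18],[0,0,0]],
])

```text
clock: 45.8
tcp_pos: [0.4779, -0.006, 0.1854]
orientation: [[-0.09, 0.996, -0.001], [0.996, 0.09, 0.002], [0.002, -0.001, -1.0]]
contact_force: [-0.5, 2.1, -0.1]
width: 0.135
```

Emit:
arm_command([
  [[0,0,1],[0,0,0]],
  [[0,0,1.5],[0,0,0]],
  [[0,0,2],[0,0,0]],
  [[0,0,2],[0,0,0]],
])

```text
clock: 46.2
tcp_pos: [0.4786, -0.0062, 0.1851]
orientation: [[-0.09, 0.996, 0.001], [0.996, 0.09, 0.001], [0.001, 0.001, -1.0]]
contact_force: [-3.2, 3.9, 7.7]
width: 0.134
```

Emit:
arm_command([
  [[0,0,0],[0,0,0]],
  [[0,0,0],[0,0,0]],
  [[0,0,0],[0,0,0]],
  [[0,0,0],[0,0,0]],
], fingers=24)

```text
clock: 46.6
tcp_pos: [0.4784, -0.0068, 0.184]
orientation: [[-0.09, 0.996, -0.0], [0.996, 0.09, -0.0], [-0.0, -0.0, -1.0]]
contact_force: [-0.8, 0.1, -0.5]
width: 0.275
```

Emit:
arm_command([
  [[0,0,-10],[0,0,0]],
  [[0,0,-25],[0,0,0]],
  [[0,0,-45],[0,0,0]],
  [[0,0,-95],[0,0,0]],
  [[0,0,-140],[0,0,0]],
])

```text
clock: 47.1
tcp_pos: [0.478, -0.0066, 0.3262]
orientation: [[-0.09, 0.996, -0.001], [0.996, 0.09, 0.0], [0.0, -0.001, -1.0]]
contact_force: [1.8, -0.1, 0.8]
width: 0.272
```

Emit:
arm_command([
  [[100,-60,0],[0,0,0]],
  [[100,-60,0],[0,0,0]],
  [[150,-60,0],[0,0,0]],
  [[180,-60,0],[0,0,0]],
  [[180,-60,0],[0,0,0]],
])

```text
clock: 47.6
tcp_pos: [0.4011, 0.1715, 0.3253]
orientation: [[-0.097, 0.995, 0.001], [0.995, 0.097, 0.002], [0.002, 0.002, -1.0]]
contact_force: [0.9, -0.7, -0.5]
width: 0.27
```

```bash
python3 look.py 21 gauge_a_eye:.174 gauge_a:.062 gauge_block:.004 hook_1:.1736 knob_grip:.067 bar_ball:.173 stand_rail:0 mug:0 padlock:0 pliers:0 tape:0 screwdriver:0; python3 - <<'E'
from h import *
im,K,W=cap("scene")
cv2.imwrite("pics/f.png",cv2.resize(cv2.cvtColor(im,4)[130:330,190:370],None,fx=3,fy=3,interpolation=3))
E
```

```text
t 47.6 tcp [0.4011 0.1715 0.3253] F [ 0.9 -0.7 -0.5] w 23.8
[[-0.097, 0.995, 0.001], [0.995, 0.097, 0.002], [0.002, 0.002, -1.0]] [ 0.13 -0.21  1.82  0.    1.53  0.03]
cam [0.395 0.238 0.472] fwd [ 0.03 -0.26 -0.97]
wrist gauge_a_eye 0.46 [343. 250.] [0.5013 0.1036]
wrist gauge_a 0.67 [290. 319.] [ 0.4782 -0.0716]
wrist gauge_block 0.69 [324. 164.] [0.5072 0.1701]
wrist hook_1 0.58 [283. 337.] [ 0.4504 -0.0127]
wrist knob_grip 0.58 [260. 343.] [ 0.4337 -0.1178]
wrist bar_ball 0.61 [309. 337.] [ 0.4811 -0.0113]
wrist stand_rail 0.65 [315. 316.] [ 0.5342 -0.1085]
wrist mug 0.64 [312. 319.] [ 0.5301 -0.1147]
wrist tape 0.81 [340. 251.] [0.5585 0.0228]
scene gauge_a_eye 0.94 [288. 226.] [ 0.5021 -0.1535]
scene gauge_a_eye 0.63 [257. 195.] [ 0.4716 -0.0125]
scene gauge_a 0.93 [255. 214.] [0.4706 0.0027]
scene gauge_a 0.88 [266. 229.] [ 0.4753 -0.0644]
scene gauge_a 0.69 [284. 249.] [ 0.4916 -0.1531]
scene gauge_a 0.35 [241. 192.] [0.4679 0.1081]
scene gauge_block 0.74 [242. 191.] [0.4913 0.1609]
scene hook_1 0.82 [279. 237.] [ 0.4624 -0.1742]
scene hook_1 0.76 [251. 194.] [ 0.4574 -0.0011
[... 950 characters left out ...]
0.007 ]
top hook_1 0.73 [325. 190.] [ 0.464  -0.1605]
top hook_1 0.6 [270. 214.] [0.4482 0.0178]
top hook_1 0.59 [348. 181.] [ 0.4676 -0.2338]
top knob_grip 0.6 [311. 210.] [ 0.4332 -0.1204]
top bar_ball 0.63 [362. 173.] [ 0.4777 -0.2859]
top stand_rail 0.9 [298. 186.] [ 0.536  -0.1192]
top mug 0.97 [379. 169.] [ 0.5003 -0.4091]
top mug 0.5 [320. 178.] [ 0.5379 -0.2008]
top padlock 0.57 [387. 198.] [ 0.3963 -0.3937]
top padlock 0.54 [296. 191.] [ 0.5233 -0.1068]
top pliers 0.86 [353. 188.] [ 0.4675 -0.2975]
top pliers 0.33 [296. 191.] [ 0.5205 -0.1061]
top tape 0.88 [256. 195.] [0.5544 0.0273]
top screwdriver 0.68 [301. 200.] [ 0.4865 -0.1127]
top screwdriver 0.47 [138. 242.] [0.5286 0.4561]
```

View pics/f.png

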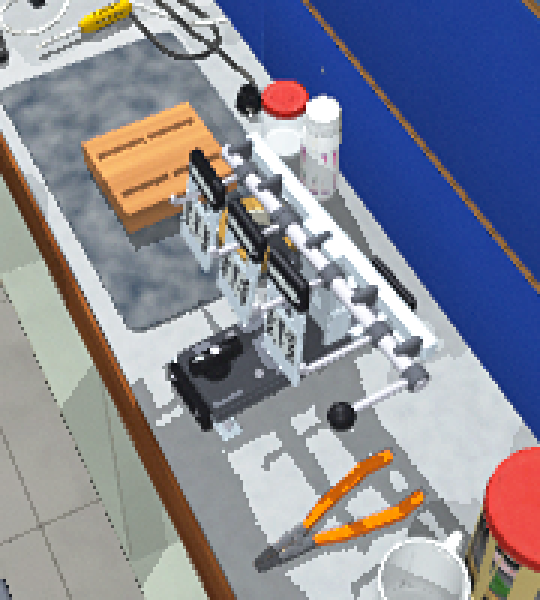

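All three gauges hang on hooks 1–3, graduations forward. The block is empty, the knob is in line with the rail, the hooks are down and the bystanders haven't moved. I'll hand in now.

```bash
python3 -c "
from h import *
print(ctrl.hand_in())"
```

```text
the job is handed in; nothing more can be done
None
```

The job is done and handed in at about 48 s on the robot clock. The hand-in gives no verdict, so what follows rests on my own checks.

**What I did**
- I turned the lock knob free until it pressed on its stop (24 N). I then drew the carriage forward to its stop, where the pull rose to 35 N, and turned the knob back until it pressed on its stop again.
- Only after that did I pull the hook bar forward by its ball. It snapped down: the push force dropped to zero, and the hook tips and ball then showed in the down position.
- The block held three gauges. I hung them on hooks 1, 2 and 3, graduated faces forward. Each one pressed on its wire before I let go.

**Last checks**
- **Stand:** The final picture shows the hooks down, the carriage forward and the three gauges hanging apart with their graduations outward. The networks place hooks, knob and ball to match. That the knob sat exactly in line with the rail I saw only in the wrist picture taken just after locking. In the last picture a gauge's shadow lies near it.
- **Counter:** The block is empty. The block, mug, padlock, pliers, tape and screwdriver read as before, within about 1 to 2 cm of network noise. I noticed no shift of the block.
- **Disagreements:** In the last top view the networks' best block match was near the mug, and some low-confidence hits were plainly false. The picture and the other two cameras contradict them. The last gauge met its wire slightly to one side (about 4 N sideways), and then hung straight once released.

I viewed 16 pictures, two over the budget of 14.

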